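# Return four swapped bench things to the mats of their own colours

### The arm

A 6-joint arm with a two-finger parallel gripper is mounted at the origin on a cart in front of the work surface, level with it; the furniture and walls round the work are solid. World frame = base frame: x ahead of the robot, y to its left, z up, the work surface at z = 0. Lengths are in mm, angles in rad, forces in N, time in s.
With the tool pointing down it reaches from about 275 to 725 mm from the base axis. Payload 15.9 kg.
Tool frame: the origin (TCP) lies at the very end of the fingers, on their centre line; the grasp point (between the pads) lies 19 mm behind it (env.grip_point_offset is the distance from the TCP to the grasp point, in mm); z points along the fingers, y is the direction in which the jaws open and shut (so a half turn about z gives the same grasp; the last joint's range is limited). The gripper opens to 85 mm and grips with 20 to 120 N. Pads are 22 mm wide; open, the fingers measure 114 mm over their backs; the gripper's body (76 mm by 85 mm) begins 54 mm behind the grasp point. The pads swing forward as they close: fully open they stand 13 mm farther back than shut.
Start: joints at [-1.147, 0.213, -0.034, 1.323, 0, 1.571], TCP at [205.606, -455.754, 231.306] pointing down, gripper open.
Joint ranges: [-2.98, 2.98], [-0.74, 1.72], [-1.14, 1.35], [-2.1, 2.04], [-1.57, 1.44], [-3.14, 3.14]. Speed limits (rad/s): [1.89, 1.89, 2.39, 2.57, 3.14, 3.14].

### API

Orientations are given as a rotation vector (axis times angle).
In Python, from bench import env, read_camera, camera_params gives the robot as it stands.
- The arm moves only by the shell command python3 -m inch 'ROWS' [FORCE]. ROWS is JSON, a list of rows, each an object of numbers: "x", "y", "z": the shift along the tool's x, y, z in m; "roll": the turn about the tool's z in rad; "gripper": the closure, from -1 (fully open) to 1 (shut), so that 0 is half open. A call has 1 to 20 rows; each row is the pose to reach, as a shift and turn from the pose measured when the call began, along the tool's axes at that moment; what a row does not reach only later rows make up. A row lasts 1/12 s, in which the tool goes at most 41.7 mm and 7.16 degrees, less where a joint would pass 70% of its speed; a pose out of reach is approached as far as the arm can. A call with a gripper value outside its range is refused whole. The fingers move at their own pace and stop on an object; FORCE is the grip in N (left out, the last holds). Time passes only in rows, so rows that repeat a pose let the fingers close. It gives the time, the measured TCP pose, the force and the opening at its end, in the units of the state.
- env.sense(): the state, without advancing time (a new reading comes with each control period).
- read_camera(name): name is "side" or "top"; returns the picture (384x512x3 uint8, red, green, blue); there is no depth.
- camera_params(name): a dict with "fx", "fy", "cx", "cy" (pixels), "world_from_camera" (4x4, takes a point from camera to world coordinates). Camera axes: x right, y down, z forward; pixel columns grow to the right and rows downward; lengths in mm; the calibration is good to about 2 mm. A picture is of the moment at which its call begins. camera_params takes no time and is no camera call.
- env.sign_off(): hands the job in, once; it reports no verdict.
The state is a dict: "time": time; "joints": joint angles; "joint_vel": joint speeds; "joint_torque": joint torques, N m; "position": TCP position; "orientation": TCP orientation; "ft_force": force on the tool from outside, world axes, zero at the start; "wrist_torque": the same for the moment, N m; "finger_gap": finger opening in mm.
Only numpy, scipy, OpenCV 4.12 (cv2) and the standard library are available. Lean on these libraries where they do the work, as an engineer would, in place of code of your own. Each camera call takes 0.05 s, during which the arm holds its last target.

### The job

The things on the coloured mats have been swapped about. Put each one in the middle of the mat of its own colour - the yellow tape measure, the orange spring clamp, the dark brown bench dog and the jar with the blue lid - set down the same way up as it is now, with the empty grey mat as a spare place on the way if you like. Do not tip anything over, and leave the pencil where it lies.

Things in the scene. Friction and masses are not known exactly. Their poses are not given: they have to be found in the camera images.
- tape_measure: Yellow tape measure with a black side, standing on edge. Its case is 66 mm long (along its x), 36 mm thick (along its y) and 64 mm tall with round corners; the steel blade and its hook stick out about 20 mm along +x, low down. Origin: centre of the underside of the case, hook not counted, z up. Grip it across the 36 mm. 280 g.
- spring_clamp: Orange spring clamp lying flat: two bars 90 mm long, 18 mm wide, 10 mm thick in a narrow V along its x, held by a steel pin 16 mm across and 18 mm high. The V meets at +x; 36 mm wide at the pin, 48 mm at the open end. Origin: middle of its outline, at the level it rests on; the pin is 6 mm from it towards -x. The bars lie 4 to 14 mm above that level. Grip it at the pin, across y. 90 g.
- bench_dog: Dark brown wooden bench dog (a peg with a thicker head) standing upright, 70 mm tall, round: head 24 mm across at the top, shank 19 mm across at the foot; grip it by the head. Origin: centre of its underside, z up along the peg. 120 g.
- jar: Small closed round jar with a blue lid and a pale paper label, 52 mm across, 62 mm tall, standing upright; the lid is fixed on it. Origin: centre of its underside, z up. 150 g.
- yellow_mat: Flat square plastic mat, plain yellow, 110 x 110 x 5 mm, screwed to the bench top. Origin: centre of its underside (its top is 5 mm higher); x and y along its sides. Home of the yellow tape measure; another thing stands on it at the start.
- orange_mat: Flat square plastic mat, plain orange, 110 x 110 x 5 mm, screwed to the bench top. Origin: centre of its underside (its top is 5 mm higher); x and y along its sides. Home of the orange spring clamp; another thing stands on it at the start.
- brown_mat: Flat square plastic mat, plain dark brown, 110 x 110 x 5 mm, screwed to the bench top. Origin: centre of its underside (its top is 5 mm higher); x and y along its sides. Home of the dark brown bench dog; another thing stands on it at the start.
- blue_mat: Flat square plastic mat, plain blue, 110 x 110 x 5 mm, screwed to the bench top. Origin: centre of its underside (its top is 5 mm higher); x and y along its sides. Home of the jar with the blue lid; another thing stands on it at the start.
- grey_mat: Flat square plastic mat, plain grey, 110 x 110 x 5 mm, screwed to the bench top. Origin: centre of its underside (its top is 5 mm higher); x and y along its sides. The spare mat: empty at the start, free to put a thing down on for a while. The five mats lie in a row from left to right, in any order, with free bench between them.
- pencil: Dark blue pencil, 168 mm long, 8 mm thick, lying along the front edge of the bench, nearer to the robot than the mats. Origin: its middle, on its underside. Leave it alone.
Not all that is in view belongs to the job. Of the things that look like the tape_measure, the larger one is meant. There is more than one size of the jar; the job needs the larger.

How it is judged (in metres and radians):
At the end, for the whole second after the job is handed in: Tape measure, spring clamp, bench dog and jar each rest on the mat of their own colour (yellow, orange, dark brown, blue), origin within 15 mm horizontally of the mat's centre, lying on the mat itself, within 0.25 rad of upright, released and still (horizontal distance between tape_measure and yellow_mat below 0.015 m and z of tape_measure in the frame of yellow_mat below 0.009 m and angle between each of tape_measure, spring_clamp, bench_dog, jar's own z axis and vertical below 0.25 rad and linear speed of each of tape_measure, spring_clamp, bench_dog, jar below 0.02 m/s and contact force between tape_measure and yellow_mat above 0.05 N and horizontal distance between spring_clamp and orange_mat below 0.015 m and z of spring_clamp in the frame of orange_mat below 0.009 m and contact force between spring_clamp and orange_mat above 0.05 N and horizontal distance between bench_dog and brown_mat below 0.015 m and z of bench_dog in the frame of brown_mat below 0.009 m and contact force between bench_dog and brown_mat above 0.05 N and horizontal distance between jar and blue_mat below 0.015 m and z of jar in the frame of blue_mat below 0.009 m and contact force between jar and blue_mat above 0.05 N); the robot touches nothing.
It fails at once if the pencil is moved by more than 15 mm (distance of pencil from where it was at the start of the episode above 0.015 m).
It fails at once if the tape measure is tipped over (angle between tape_measure's own z axis and vertical above 0.7 rad).
It fails at once if the spring clamp is tipped over (angle between spring_clamp's own z axis and vertical above 0.7 rad).
It fails at once if the bench dog is tipped over (angle between bench_dog's own z axis and vertical above 0.7 rad).
It fails at once if the jar is tipped over (angle between jar's own z axis and vertical above 0.7 rad).
It also fails if it takes over 144 s, if anything falls off the work surface, if the arm or the gripper's body presses on something with over 40 N, if the wrist force passes 120 N, or if a joint passes its speed limit or range.

## Working session

There is one attempt and no reset: what is moved stays moved. The work goes in short steps, Python scripts to look and compute and a shell command to move; the robot and the scene stay as the last step left them, time stands still between calls to the robot, and variables do not carry over. Pictures are saved under pics/ and viewed, and the job is handed in when it is done.

```bash
ls; mkdir -p pics; cat > h.py <<'E'
from bench import env, read_camera, camera_params
import numpy as np, cv2
def snap(name,out,crop=None,s=1):
    im=read_camera(name)[:,:,::-1]
    cv2.imwrite(f'pics/raw_{out}.png',im)
    if crop:
        a,b,c,d=crop; im=im[b:d,a:c]
    im=cv2.resize(im,None,fx=s,fy=s,interpolation=cv2.INTER_CUBIC)
    cv2.imwrite(f'pics/{out}.png',im)
def crop(raw,out,c,s):
    im=cv2.imread(f'pics/raw_{raw}.png'); a,b,cc,d=c
    cv2.imwrite(f'pics/{out}.png',cv2.resize(im[b:d,a:cc],None,fx=s,fy=s,interpolation=cv2.INTER_CUBIC))
def px2w(cam,u,v,z):
    p=camera_params(cam);T=np.array(p['world_from_camera'])
    d=T[:3,:3]@np.array([(u-p['cx'])/p['fx'],(v-p['cy'])/p['fy'],1]);o=T[:3,3]
    return o+d*(z-o[2])/d[2]
def w2px(cam,P):
    p=camera_params(cam);T=np.linalg.inv(np.array(p['world_from_camera']))
    q=T[:3,:3]@np.array(P,float)+T[:3,3]
    return p['fx']*q[0]/q[2]+p['cx'],p['fy']*q[1]/q[2]+p['cy']
E
python3 - <<'E'
from h import *
snap('top','t0',s=1.5);snap('side','s0',s=1.5)
print(env.sense())
for c in('top','side'):print(camera_params(c))
E
```

```text
pics
{'time': 0.1, 'joints': array([-1.14702162e+00,  2.13287523e-01, -3.49743496e-02,  1.32353415e+00,
       -5.68251313e-06,  1.57079985e+00]), 'joint_vel': array([-0.00147443, -0.00078986,  0.00137414,  0.00195942,  0.00030692,
       -0.00085517]), 'joint_torque': array([ 9.43954547e-04, -6.87247038e+01,  4.87804949e+01,  1.22983125e-02,
       -2.61915835e-05,  1.96210578e-06]), 'position': array([ 205.47097675, -455.4853374 ,  230.8841002 ]), 'orientation': array([-3.07038008e+00, -6.60483267e-01,  3.38868797e-04]), 'ft_force': array([ 0.12617704, -0.20490927, -0.14880413]), 'wrist_torque': array([ 0.0242692 ,  0.00609625, -0.00194624]), 'finger_gap': 85.33498229999464}
{'fx': 433.8489711695035, 'fy': 433.8489711695035, 'cx': 254.8616214552298, 'cy': 190.02087970232148, 'world_from_camera': array([[ 4.18836563e-03, -9.99087680e-01,  4.25001760e-02,
         4.03085088e+02],
       [-9.99904701e-01, -3.62513301e-03,  1.33209039e-02,
         3.17782434e+01],
       [-1.31546822e-02, -4.25519186e-02, -9.99007652e-01,
         1.30898944e+03],
       [ 0.00000000e+00,  0.00000000e+00,  0.00000000e+00,
         1.00000000e+00]])}
{'fx': 359.02902982203483, 'fy': 359.02902982203483, 'cx': 254.5813035247416, 'cy': 192.9469671293915, 'world_from_camera': array([[ 9.44166679e-01,  1.29065170e-01, -3.03136049e-01,
         7.61964827e+02],
       [ 3.28458323e-01, -4.40715090e-01,  8.35395319e-01,
        -7.89580306e+02],
       [-2.57761923e-02, -8.88319982e-01, -4.58501032e-01,
         4.72589081e+02],
       [ 0.00000000e+00,  0.00000000e+00,  0.00000000e+00,
         1.00000000e+00]])}
```

View pics/t0.png

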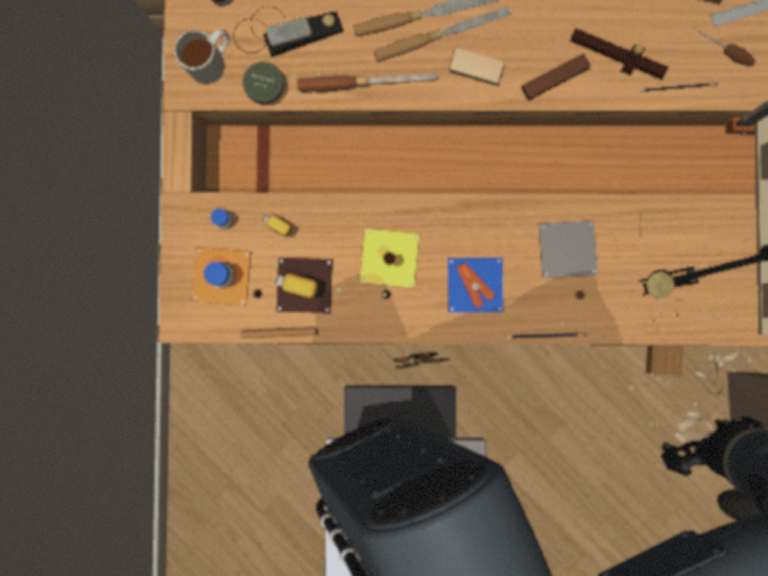

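View pics/s0.png

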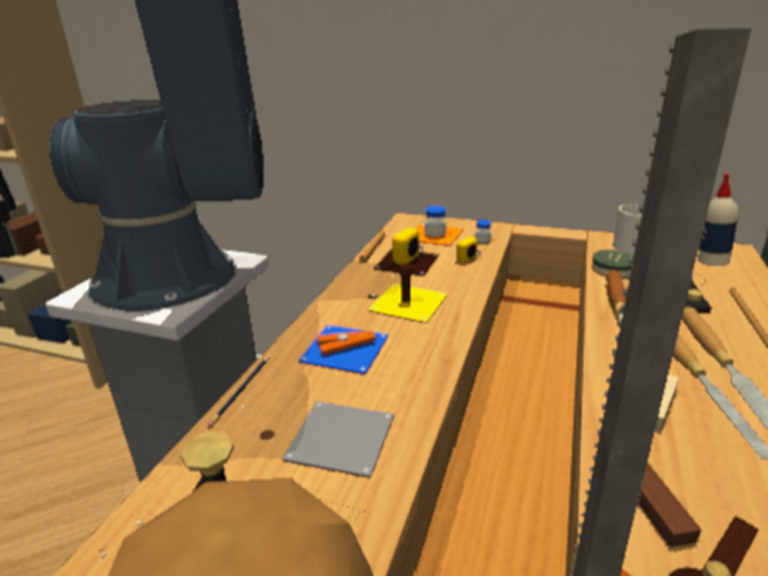

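```bash
python3 - <<'E'
from h import *
crop('t0','t0a',(120,125,290,235),4.6)
crop('t0','t0b',(250,125,420,235),4.6)
E
```

```text
(no output)
```

View pics/t0a.png

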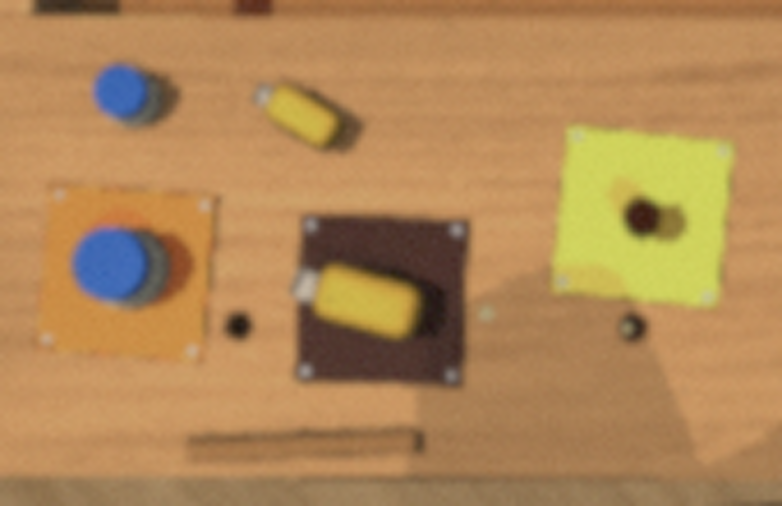

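View pics/t0b.png

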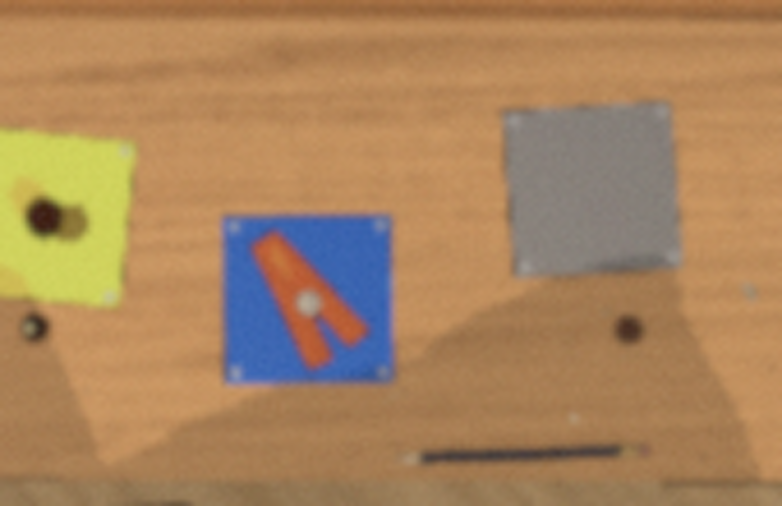

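```bash
python3 - <<'E'
from h import *
A=lambda p:(120+p[0]/4.6-.4,125+p[1]/4.6-.4); B=lambda p:(250+p[0]/4.6-.4,125+p[1]/4.6-.4)
def m(n,f,c):
    P=np.array([px2w('top',*f(p),5)[:2] for p in c]);print(n,P.mean(0).round(1),[round(float(np.linalg.norm(P[i]-P[i-1])),1) for i in range(4)])
m('orange',A,[(54,188),(216,194),(205,358),(40,348)])
m('brown',A,[(304,217),(468,221),(462,383),(297,378)])
m('yellow',A,[(569,129),(733,143),(720,305),(554,291)])
m('blue',B,[(223,215),(391,215),(392,383),(225,383)])
m('grey',B,[(504,112),(669,103),(681,265),(515,275)])
def q(n,f,p,z):print(n,px2w('top',*f(p),z)[:2].round(1))
q('jar',A,(110,264),67);q('dog',A,(643,217),75);q('pin',B,(308,303),23)
q('apex',B,(268,237),19)
for p in [(317,300),(421,315),(325,266),(418,290),(313,315),(406,338)]: q('tape',A,p,69)
q('hook',A,(300,285),15)
for p in [(405,456),(648,450)]: q('pencil',B,p,8)
E
```

```text
orange [476.5 373.3] [105.6, 107.0, 107.9, 108.8]
brown [458.9 206.1] [105.7, 107.8, 106.2, 108.2]
yellow [513.7  35.1] [106.9, 108.0, 106.7, 109.0]
blue [ 460.6 -135.9] [109.8, 109.7, 109.7, 108.6]
grey [ 533.3 -321.6] [107.0, 107.8, 106.3, 108.1]
jar [477.9 368.9]
dog [507.7  35.6]
pin [ 457.1 -133.8]
apex [ 499.9 -108.6]
tape [455.7 238.5]
tape [446.6 173.6]
tape [477.  233.8]
tape [462.2 175.6]
tape [446.4 240.9]
tape [432.3 182.8]
hook [467.8 258.7]
pencil [ 358.6 -198.4]
pencil [ 363.2 -355.4]
```

```bash
cat >> h.py <<'E'
from scipy.spatial.transform import Rotation as Ro
def plan(x,y,z,jaw=None):
    s=env.sense();R=Ro.from_rotvec(s['orientation']).as_matrix()
    d=R.T@(np.array([x,y,z])-s['position'])/1000
    cur=np.degrees(np.arctan2(R[1,1],R[0,1]))
    roll=0 if jaw is None else np.radians(-((jaw-cur+90)%180-90))
    print('d',d.round(4),'roll',round(float(roll),3),'n',np.linalg.norm(d)/.0417,'jaw',cur.round(1),'pos',s['position'].round(1),'tilt',R[2,2].round(4),'j',s['joints'].round(2),'gap',s['finger_gap'].round(1),'F',s['ft_force'].round(1),'t',s['time'])
E
python3 -c "
from h import *
plan(457,-134,110,-59)"
```

```text
Traceback (most recent call last):
  File "h.py", line 27, in plan
    print('d',d.round(4),'roll',round(float(roll),3),'n',np.linalg.norm(d)/.0417,'jaw',cur.round(1),'pos',s['position'].round(1),'tilt',R[2,2].round(4),'j',s['joints'].round(2),'gap',s['finger_gap'].round(1),'F',s['ft_force'].round(1),'t',s['time'])
                                                                                                                                                                                       ^^^^^^^^^^^^^^^^^^^^^
AttributeError: 'float' object has no attribute 'round'
```

```bash
sed -i "s/s\['finger_gap'\].round(1)/round(s['finger_gap'],1)/" h.py
python3 -c "
from h import *
plan(457,-134,110,-59)"
```

```text
d [ 0.3615 -0.1895  0.1211] roll -0.117 n 10.208975234937132 jaw -65.7 pos [ 205.5 -455.5  230.9] tilt -1.0 j [-1.15  0.21 -0.03  1.32 -0.    1.57] gap 85.3 F [ 0.1 -0.2 -0.1] t 0.1
```

```bash
python3 -m inch '[{"x":0.1,"y":-0.05,"z":0.0,"gripper":-0.4},{"x":0.3615,"y":-0.1895,"z":0.06,"roll":-0.117,"gripper":-0.4},{"x":0.3615,"y":-0.1895,"z":0.06,"roll":-0.117,"gripper":-0.4},{"x":0.3615,"y":-0.1895,"z":0.1,"roll":-0.117,"gripper":-0.4},{"x":0.3615,"y":-0.1895,"z":0.121,"roll":-0.117,"gripper":-0.4},{"x":0.3615,"y":-0.1895,"z":0.121,"roll":-0.117,"gripper":-0.4},{"x":0.3615,"y":-0.1895,"z":0.121,"roll":-0.117,"gripper":-0.4},{"x":0.3615,"y":-0.1895,"z":0.121,"roll":-0.117,"gripper":-0.4},{"x":0.3615,"y":-0.1895,"z":0.121,"roll":-0.117,"gripper":-0.4},{"x":0.3615,"y":-0.1895,"z":0.121,"roll":-0.117,"gripper":-0.4},{"x":0.3615,"y":-0.1895,"z":0.121,"roll":-0.117,"gripper":-0.4},{"x":0.3615,"y":-0.1895,"z":0.121,"roll":-0.117,"gripper":-0.4},{"x":0.3615,"y":-0.1895,"z":0.121,"roll":-0.117,"gripper":-0.4},{"x":0.3615,"y":-0.1895,"z":0.121,"roll":-0.117,"gripper":-0.4}]' 60
python3 -c "
from h import *
plan(457,-134,7,-59);snap('top','t1',(250,125,420,235),4.6);snap('side','s1',s=1.5)"
```

```text
d [ 0.3615 -0.1894  0.2241] roll -0.117 n 11.164447828642453 jaw -65.7 pos [ 205.5 -455.5  230.9] tilt -1.0 j [-1.15  0.21 -0.03  1.32 -0.    1.57] gap 85.3 F [ 0.1 -0.2 -0.1] t 0.1schema error: expected keys x, y, z, roll, gripper
```

View pics/s1.png

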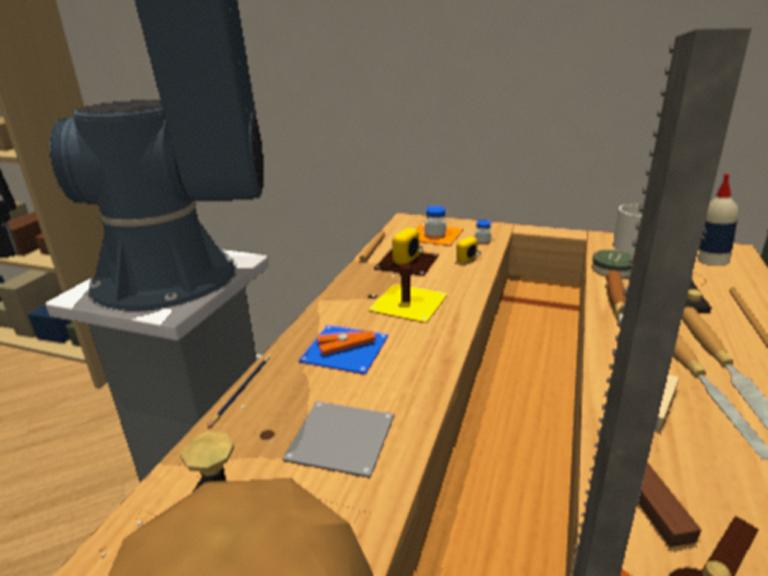

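```bash
python3 -m inch '[{"x":0.04,"y":-0.02,"z":0.0,"roll":0,"gripper":-0.4},{"x":0.361,"y":-0.189,"z":0.06,"roll":-0.117,"gripper":-0.4},{"x":0.361,"y":-0.189,"z":0.06,"roll":-0.117,"gripper":-0.4},{"x":0.361,"y":-0.189,"z":0.1,"roll":-0.117,"gripper":-0.4},{"x":0.361,"y":-0.189,"z":0.121,"roll":-0.117,"gripper":-0.4},{"x":0.361,"y":-0.189,"z":0.121,"roll":-0.117,"gripper":-0.4},{"x":0.361,"y":-0.189,"z":0.121,"roll":-0.117,"gripper":-0.4},{"x":0.361,"y":-0.189,"z":0.121,"roll":-0.117,"gripper":-0.4},{"x":0.361,"y":-0.189,"z":0.121,"roll":-0.117,"gripper":-0.4},{"x":0.361,"y":-0.189,"z":0.121,"roll":-0.117,"gripper":-0.4},{"x":0.361,"y":-0.189,"z":0.121,"roll":-0.117,"gripper":-0.4},{"x":0.361,"y":-0.189,"z":0.121,"roll":-0.117,"gripper":-0.4},{"x":0.361,"y":-0.189,"z":0.121,"roll":-0.117,"gripper":-0.4},{"x":0.361,"y":-0.189,"z":0.121,"roll":-0.117,"gripper":-0.4}]' 60
python3 -c "
from h import *
plan(457,-134,7,-59);snap('top','t1',(250,125,420,235),4.6);snap('side','s1',s=1.5)"
```

```text
time: 1.37
position: [456.5, -135.5, 110.5]
orientation: [-3.027, -0.838, 0.0]
ft_force: [-0.1, -0.7, 0.4]
finger_gap: 59.9
d [ 0.0012 -0.001   0.1035] roll -0.001 n 2.4820307932037657 jaw -59.0 pos [ 456.5 -135.5  110.5] tilt -1.0 j [-0.29  0.22 -0.33  1.01  0.    2.31] gap 59.9 F [-0.1 -0.7  0.4] t 1.3667
```

View pics/s1.png

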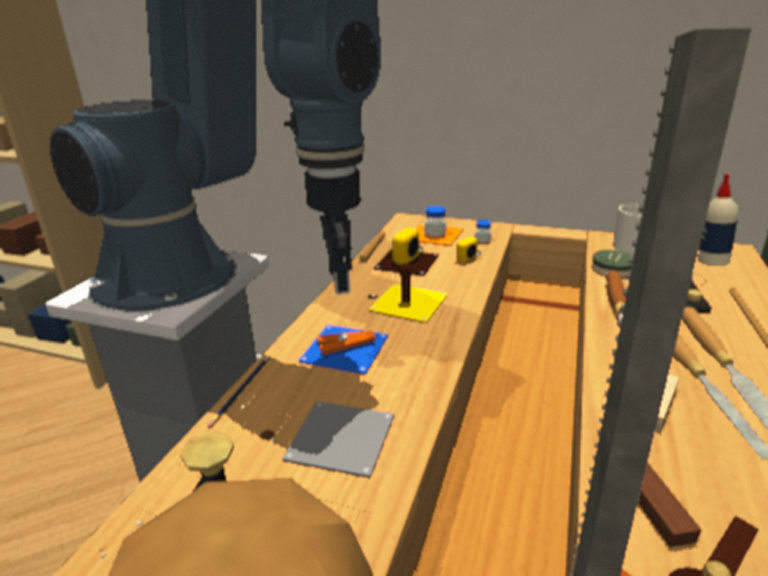

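The gripper is 60 mm open, right above the clamp. I'll go down and close at the pin.

```bash
python3 -m inch '[{"x":0.001,"y":-0.001,"z":0.03,"roll":0,"gripper":-0.4},{"x":0.001,"y":-0.001,"z":0.06,"roll":0,"gripper":-0.4},{"x":0.001,"y":-0.001,"z":0.085,"roll":0,"gripper":-0.4},{"x":0.001,"y":-0.001,"z":0.097,"roll":0,"gripper":-0.4},{"x":0.001,"y":-0.001,"z":0.1025,"roll":0,"gripper":-0.4},{"x":0.001,"y":-0.001,"z":0.1025,"roll":0,"gripper":-0.4},{"x":0.001,"y":-0.001,"z":0.1025,"roll":0,"gripper":0},{"x":0.001,"y":-0.001,"z":0.1025,"roll":0,"gripper":0.2},{"x":0.001,"y":-0.001,"z":0.1025,"roll":0,"gripper":0.6},{"x":0.001,"y":-0.001,"z":0.1025,"roll":0,"gripper":0.6},{"x":0.001,"y":-0.001,"z":0.1025,"roll":0,"gripper":0.6},{"x":0.001,"y":-0.001,"z":0.1025,"roll":0,"gripper":0.6},{"x":0.001,"y":-0.001,"z":0.1025,"roll":0,"gripper":0.6},{"x":0.001,"y":-0.001,"z":0.1025,"roll":0,"gripper":0.6}]' 50
python3 -c "
from h import *
plan(457,-134,130,-59);snap('side','s2',(180,130,300,260),4.6)"
```

```text
time: 2.63
position: [457.7, -134.9, 9.7]
orientation: [3.027, 0.836, 0.003]
ft_force: [-3.8, -0.7, 11.7]
finger_gap: 35.3
d [ 1.000e-04 -9.000e-04 -1.203e-01] roll -0.002 n 2.8841417176795794 jaw -59.1 pos [ 457.7 -134.9    9.7] tilt -1.0 j [-0.29  0.33 -0.48  0.76 -0.    2.32] gap 35.3 F [-3.8 -0.7 11.7] t 2.6333
```

View pics/s2.png

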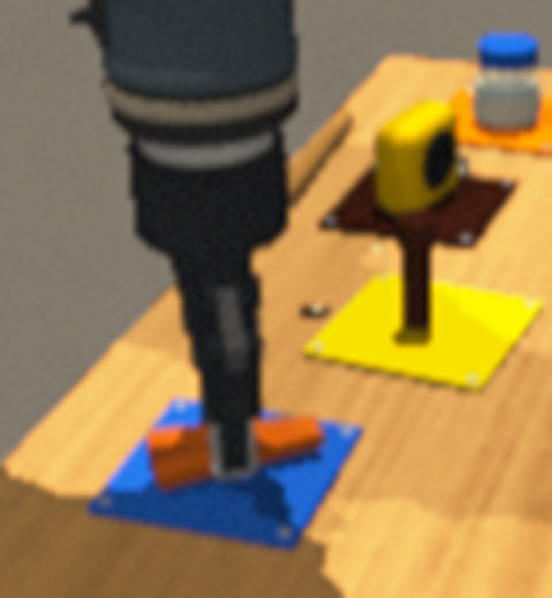

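```bash
python3 -m inch '[{"x":0,"y":0,"z":-0.01,"roll":0,"gripper":0.6},{"x":0,"y":0,"z":-0.03,"roll":0,"gripper":0.6},{"x":0,"y":0,"z":-0.06,"roll":0,"gripper":0.6},{"x":0,"y":0,"z":-0.08,"roll":0,"gripper":0.6},{"x":0,"y":0,"z":-0.08,"roll":0,"gripper":0.6},{"x":0,"y":0,"z":-0.08,"roll":0,"gripper":0.6}]'
python3 -c "
from h import *
plan(528,-325,90,-59);snap('side','s3',(180,130,300,260),4.6)"
```

```text
time: 3.18
position: [458.6, -135.3, 91.4]
orientation: [3.025, 0.836, 0.008]
ft_force: [0.3, -0.0, -1.0]
finger_gap: 34.9
d [-0.0379  0.1984  0.0021] roll -0.002 n 4.844708834188454 jaw -59.1 pos [ 458.6 -135.3   91.4] tilt -1.0 j [-0.29  0.24 -0.37  0.96 -0.    2.32] gap 34.9 F [ 0.3 -0.  -1. ] t 3.1833
```

View pics/s3.png

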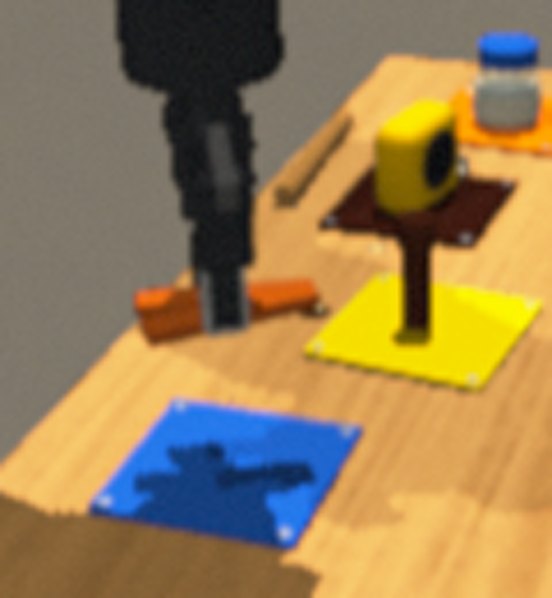

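The clamp is held level and clear of the blue mat. Next it goes to the grey mat.

```bash
python3 -m inch '[{"x":-0.004,"y":0.02,"z":0,"roll":0,"gripper":0.6},{"x":-0.01,"y":0.055,"z":0,"roll":0,"gripper":0.6},{"x":-0.018,"y":0.092,"z":0,"roll":0,"gripper":0.6},{"x":-0.025,"y":0.13,"z":0,"roll":0,"gripper":0.6},{"x":-0.032,"y":0.165,"z":0,"roll":0,"gripper":0.6},{"x":-0.036,"y":0.188,"z":0,"roll":0,"gripper":0.6},{"x":-0.038,"y":0.198,"z":0,"roll":0,"gripper":0.6},{"x":-0.038,"y":0.198,"z":0.01,"roll":0,"gripper":0.6},{"x":-0.038,"y":0.198,"z":0.035,"roll":0,"gripper":0.6},{"x":-0.038,"y":0.198,"z":0.06,"roll":0,"gripper":0.6},{"x":-0.038,"y":0.198,"z":0.073,"roll":0,"gripper":0.6},{"x":-0.038,"y":0.198,"z":0.079,"roll":0,"gripper":0.6},{"x":-0.038,"y":0.198,"z":0.081,"roll":0,"gripper":0.6},{"x":-0.038,"y":0.198,"z":0.081,"roll":0,"gripper":0.6},{"x":-0.038,"y":0.198,"z":0.081,"roll":0,"gripper":0.6}]'
python3 -c "
from h import *
plan(528,-325,10,-59)"
```

```text
time: 4.48
position: [526.5, -323.4, 9.1]
orientation: [3.027, 0.837, 0.004]
ft_force: [1.0, -0.7, -0.2]
finger_gap: 35.0
d [ 0.0005  0.0021 -0.0009] roll -0.001 n 0.056778632613339916 jaw -59.1 pos [ 526.5 -323.4    9.1] tilt -1.0 j [-0.55  0.58 -0.08  0.91  0.    2.05] gap 35.0 F [ 1.  -0.7 -0.2] t 4.4833
```

```bash
python3 -m inch '[{"x":0,"y":0,"z":0.002,"roll":0,"gripper":0.6},{"x":0,"y":0,"z":0.002,"roll":0,"gripper":0.6},{"x":0,"y":0,"z":0.002,"roll":0,"gripper":0},{"x":0,"y":0,"z":0.001,"roll":0,"gripper":-0.4},{"x":0,"y":0,"z":0,"roll":0,"gripper":-0.4},{"x":0,"y":0,"z":0,"roll":0,"gripper":-0.4},{"x":0,"y":0,"z":0,"roll":0,"gripper":-0.4},{"x":0,"y":0,"z":0,"roll":0,"gripper":-0.4},{"x":0,"y":0,"z":0,"roll":0,"gripper":-0.4},{"x":0,"y":0,"z":-0.03,"roll":0,"gripper":-0.4},{"x":0,"y":0,"z":-0.07,"roll":0,"gripper":-0.4},{"x":0,"y":0,"z":-0.11,"roll":0,"gripper":-0.4},{"x":0,"y":0,"z":-0.15,"roll":0,"gripper":-0.4},{"x":0,"y":0,"z":-0.16,"roll":0,"gripper":-0.4}]'
python3 -c "
from h import *
snap('side','s4',s=1.5)
plan(478,369,150,0);plan(478,369,150,90)"
```

```text
time: 5.65
position: [527.9, -324.5, 175.6]
orientation: [3.021, 0.835, 0.012]
ft_force: [1.6, -0.8, 0.4]
finger_gap: 60.1
d [ 0.3133 -0.621   0.0213] roll -1.031 n 16.68676006728883 jaw -59.1 pos [ 528.  -324.6  175. ] tilt -0.9999 j [-0.55  0.47  0.18  1.28  0.    2.05] gap 60.3 F [ 0.1 -0.1  1.6] t 5.7
d [ 0.3133 -0.621   0.0213] roll 0.54 n 16.68676006728883 jaw -59.1 pos [ 528.  -324.6  175. ] tilt -0.9999 j [-0.55  0.47  0.18  1.28  0.    2.05] gap 60.3 F [ 0.1 -0.1  1.6] t 5.7
```

View pics/s4.png

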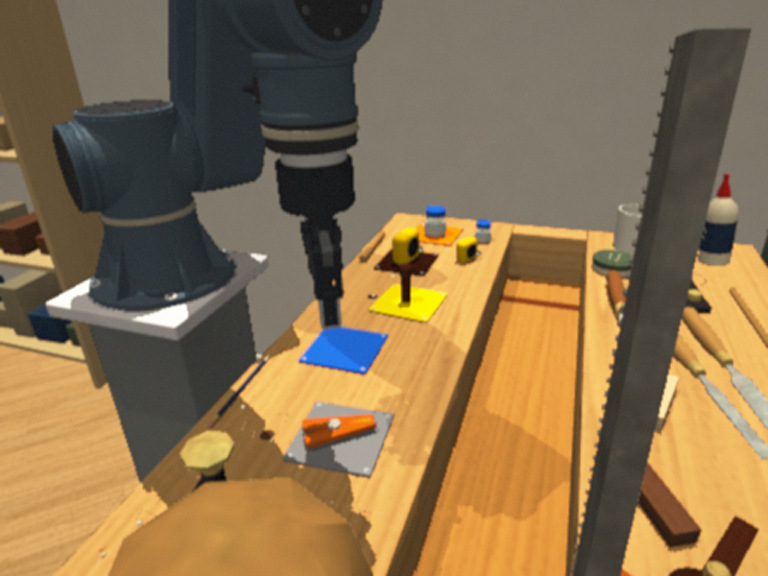

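```bash
python3 -m inch '[{"x":0.01,"y":-0.02,"z":0.0,"roll":0,"gripper":-0.7},{"x":0.313,"y":-0.621,"z":0.02,"roll":-0.42,"gripper":-0.7},{"x":0.313,"y":-0.621,"z":0.02,"roll":-0.42,"gripper":-0.7},{"x":0.313,"y":-0.621,"z":0.02,"roll":-0.42,"gripper":-0.7},{"x":0.313,"y":-0.621,"z":0.02,"roll":-0.42,"gripper":-0.7},{"x":0.313,"y":-0.621,"z":0.02,"roll":-0.42,"gripper":-0.7},{"x":0.313,"y":-0.621,"z":0.02,"roll":-0.42,"gripper":-0.7},{"x":0.313,"y":-0.621,"z":0.02,"roll":-0.42,"gripper":-0.7},{"x":0.313,"y":-0.621,"z":0.02,"roll":-0.42,"gripper":-0.7},{"x":0.313,"y":-0.621,"z":0.02,"roll":-0.42,"gripper":-0.7},{"x":0.313,"y":-0.621,"z":0.02,"roll":-0.42,"gripper":-0.7},{"x":0.313,"y":-0.621,"z":0.02,"roll":-0.42,"gripper":-0.7},{"x":0.313,"y":-0.621,"z":0.02,"roll":-0.42,"gripper":-0.7},{"x":0.313,"y":-0.621,"z":0.02,"roll":-0.42,"gripper":-0.7},{"x":0.313,"y":-0.621,"z":0.02,"roll":-0.42,"gripper":-0.7},{"x":0.313,"y":-0.621,"z":0.02,"roll":-0.42,"gripper":-0.7},{"x":0.313,"y":-0.621,"z":0.02,"roll":-0.42,"gripper":-0.7},{"x":0.313,"y":-0.621,"z":0.02,"roll":-0.42,"gripper":-0.7},{"x":0.313,"y":-0.621,"z":0.02,"roll":-0.42,"gripper":-0.7},{"x":0.313,"y":-0.621,"z":0.02,"roll":-0.42,"gripper":-0.7}]'
python3 -c "
from h import *
plan(478,369,25,-35);snap('top','t5',(120,125,290,235),4.6)"
```

```text
time: 7.37
position: [477.4, 368.8, 150.6]
orientation: [2.778, 1.447, 0.008]
ft_force: [0.4, -1.0, 0.1]
finger_gap: 72.9
d [ 0.0005 -0.0009  0.1256] roll 0.001 n 3.0118712131518217 jaw -35.0 pos [477.4 368.8 150.6] tilt -0.9999 j [ 0.66  0.45  0.09  1.21 -0.01  2.84] gap 72.9 F [ 0.4 -1.   0.1] t 7.3667
```

View pics/t5.png

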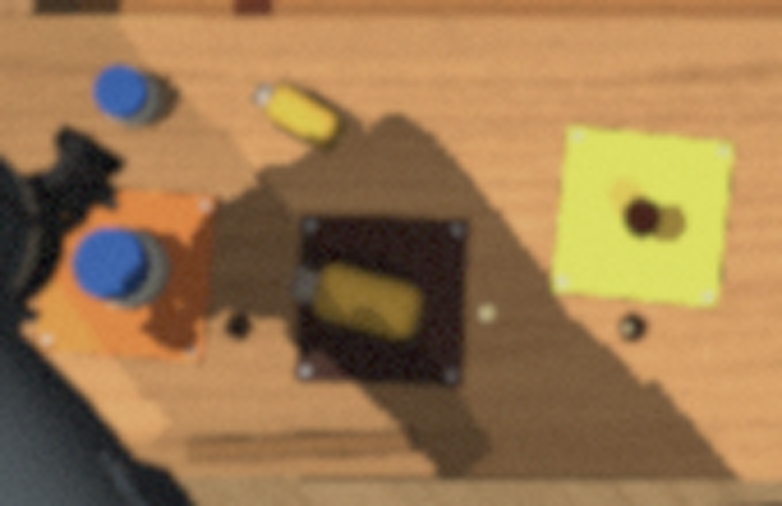

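```bash
python3 -m inch '[{"x":0,"y":-0.001,"z":0.03,"roll":0,"gripper":-0.7},{"x":0,"y":-0.001,"z":0.06,"roll":0,"gripper":-0.7},{"x":0,"y":-0.001,"z":0.09,"roll":0,"gripper":-0.7},{"x":0,"y":-0.001,"z":0.115,"roll":0,"gripper":-0.7},{"x":0,"y":-0.001,"z":0.125,"roll":0,"gripper":-0.7},{"x":0,"y":-0.001,"z":0.125,"roll":0,"gripper":-0.6},{"x":0,"y":-0.001,"z":0.125,"roll":0,"gripper":-0.5},{"x":0,"y":-0.001,"z":0.125,"roll":0,"gripper":-0.4},{"x":0,"y":-0.001,"z":0.125,"roll":0,"gripper":-0.3},{"x":0,"y":-0.001,"z":0.125,"roll":0,"gripper":-0.2},{"x":0,"y":-0.001,"z":0.125,"roll":0,"gripper":0.2},{"x":0,"y":-0.001,"z":0.125,"roll":0,"gripper":0.2},{"x":0,"y":-0.001,"z":0.125,"roll":0,"gripper":0.2},{"x":0,"y":-0.001,"z":0.125,"roll":0,"gripper":0.2}]' 50
python3 -c "
from h import *
plan(478,369,185,-35);snap('side','s6',(220,110,350,210),6)"
```

```text
time: 8.58
position: [478.9, 368.7, 28.0]
orientation: [2.78, 1.446, 0.013]
ft_force: [-4.1, -2.5, 17.5]
finger_gap: 49.2
d [ 0.0003  0.0009 -0.157 ] roll -0.001 n 3.7652455547589754 jaw -35.0 pos [478.9 368.7  28. ] tilt -0.9999 j [ 0.66  0.53 -0.11  0.93 -0.01  2.84] gap 49.2 F [-4.1 -2.5 17.5] t 8.5833
```

View pics/s6.png

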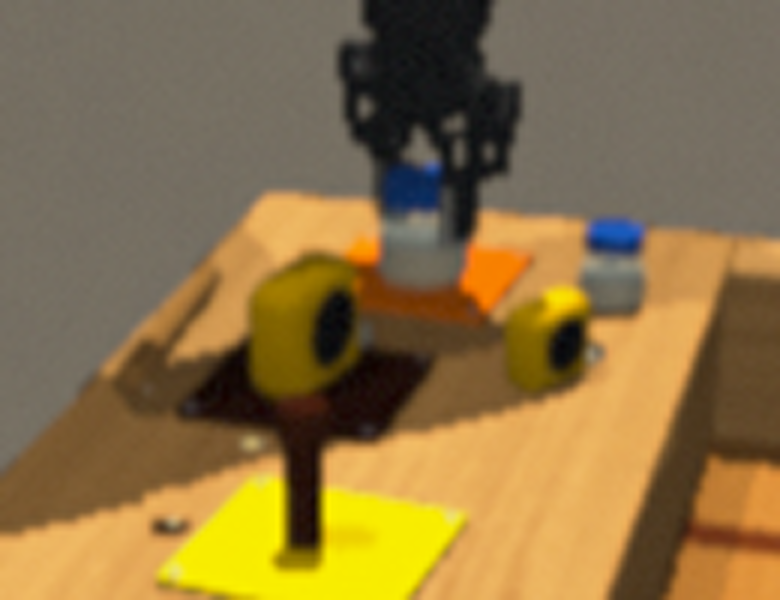

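```bash
python3 -m inch '[{"x":0,"y":0,"z":-0.01,"roll":0,"gripper":0.2},{"x":0,"y":0,"z":-0.03,"roll":0,"gripper":0.2},{"x":0,"y":0,"z":-0.06,"roll":0,"gripper":0.2},{"x":0,"y":0,"z":-0.09,"roll":0,"gripper":0.2},{"x":0,"y":0,"z":-0.12,"roll":0,"gripper":0.2},{"x":0,"y":0,"z":-0.135,"roll":0,"gripper":0.2},{"x":0,"y":0,"z":-0.135,"roll":0,"gripper":0.2},{"x":0,"y":0,"z":-0.135,"roll":0,"gripper":0.2}]'
python3 -c "
from h import *
plan(461,-136,162,-35);snap('side','s7',(220,80,350,180),6)"
```

```text
time: 9.3
position: [477.7, 369.5, 164.1]
orientation: [2.78, 1.446, 0.016]
ft_force: [0.6, -0.7, -2.3]
finger_gap: 49.1
d [-0.4236  0.2764  0.0031] roll -0.0 n 12.129199131936126 jaw -35.0 pos [477.7 369.5 164.1] tilt -0.9999 j [ 0.66  0.44  0.11  1.23 -0.01  2.85] gap 49.1 F [ 0.6 -0.7 -2.3] t 9.3
```

View pics/s7.png

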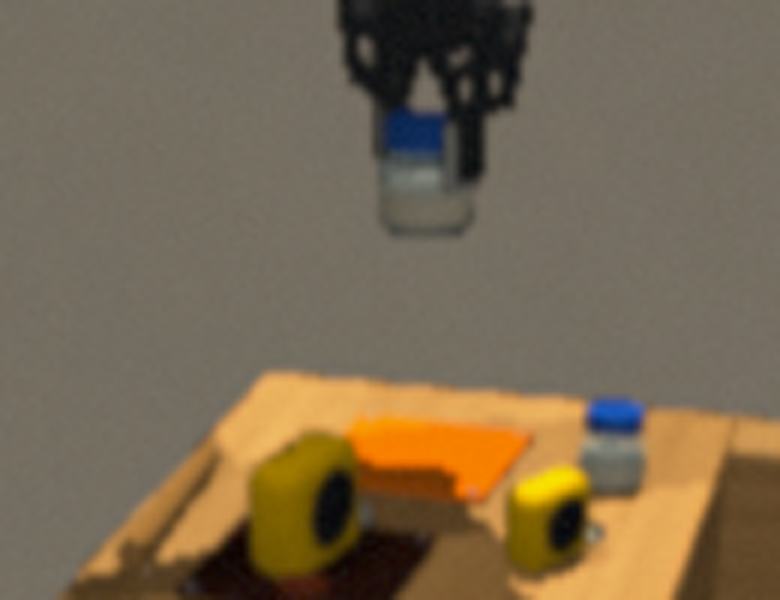

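```bash
python3 -m inch '[{"x":-0.015,"y":0.01,"z":0,"roll":0,"gripper":0.2},{"x":-0.042,"y":0.027,"z":0,"roll":0,"gripper":0.2},{"x":-0.074,"y":0.048,"z":0,"roll":0,"gripper":0.2},{"x":-0.106,"y":0.069,"z":0,"roll":0,"gripper":0.2},{"x":-0.138,"y":0.09,"z":0,"roll":0,"gripper":0.2},{"x":-0.17,"y":0.111,"z":0,"roll":0,"gripper":0.2},{"x":-0.202,"y":0.132,"z":0,"roll":0,"gripper":0.2},{"x":-0.234,"y":0.153,"z":0,"roll":0,"gripper":0.2},{"x":-0.266,"y":0.174,"z":0,"roll":0,"gripper":0.2},{"x":-0.298,"y":0.195,"z":0,"roll":0,"gripper":0.2},{"x":-0.33,"y":0.215,"z":0,"roll":0,"gripper":0.2},{"x":-0.362,"y":0.236,"z":0,"roll":0,"gripper":0.2},{"x":-0.39,"y":0.254,"z":0,"roll":0,"gripper":0.2},{"x":-0.41,"y":0.268,"z":0,"roll":0,"gripper":0.2},{"x":-0.42,"y":0.274,"z":0,"roll":0,"gripper":0.2},{"x":-0.4236,"y":0.2764,"z":0,"roll":0,"gripper":0.2},{"x":-0.4236,"y":0.2764,"z":0.02,"roll":0,"gripper":0.2},{"x":-0.4236,"y":0.2764,"z":0.05,"roll":0,"gripper":0.2},{"x":-0.4236,"y":0.2764,"z":0.07,"roll":0,"gripper":0.2},{"x":-0.4236,"y":0.2764,"z":0.08,"roll":0,"gripper":0.2}]'
python3 -c "
from h import *
plan(461,-136,28,-35);snap('side','s8',(160,130,310,250),5)"
```

```text
time: 11.02
position: [459.6, -135.2, 81.6]
orientation: [2.782, 1.449, 0.009]
ft_force: [-0.0, 0.5, -1.6]
finger_gap: 48.6
d [-0.      0.0012  0.0536] roll 0.001 n 1.2859866489270715 jaw -35.0 pos [ 459.6 -135.2   81.6] tilt -1.0 j [-0.29  0.25 -0.38  0.93  0.    1.9 ] gap 48.6 F [-0.   0.5 -1.6] t 11.0167
```

View pics/s8.png

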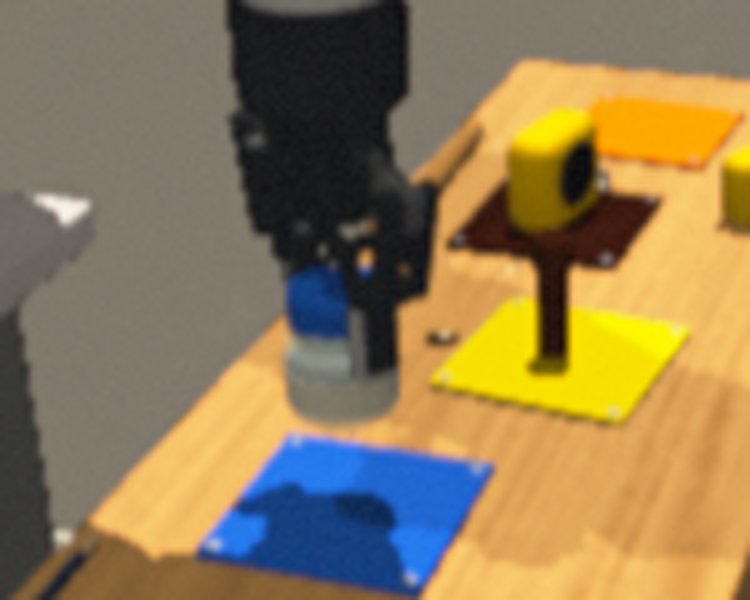

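```bash
python3 -m inch '[{"x":0,"y":0.001,"z":0.02,"roll":0,"gripper":0.2},{"x":0,"y":0.001,"z":0.04,"roll":0,"gripper":0.2},{"x":0,"y":0.001,"z":0.048,"roll":0,"gripper":0.2},{"x":0,"y":0.001,"z":0.052,"roll":0,"gripper":0.2},{"x":0,"y":0.001,"z":0.054,"roll":0,"gripper":0.2},{"x":0,"y":0.001,"z":0.054,"roll":0,"gripper":0.2},{"x":0,"y":0.001,"z":0.054,"roll":0,"gripper":0.2}]'
```

```text
time: 11.65
position: [461.4, -135.9, 28.4]
orientation: [2.781, 1.449, 0.01]
ft_force: [0.6, -0.1, -1.9]
finger_gap: 48.9
```

```bash
python3 -m inch '[{"x":0,"y":0,"z":0.001,"roll":0,"gripper":0.2},{"x":0,"y":0,"z":0.002,"roll":0,"gripper":0.2},{"x":0,"y":0,"z":0.002,"roll":0,"gripper":0.2}]'
```

```text
time: 11.9
position: [462.4, -136.0, 28.0]
orientation: [2.779, 1.449, 0.012]
ft_force: [-6.2, 2.9, 21.7]
finger_gap: 48.9
```

```bash
python3 -m inch '[{"x":0,"y":0,"z":-0.0005,"roll":0,"gripper":0.2},{"x":0,"y":0,"z":-0.0005,"roll":0,"gripper":-0.3},{"x":0,"y":0,"z":-0.0005,"roll":0,"gripper":-0.5},{"x":0,"y":0,"z":-0.0005,"roll":0,"gripper":-0.7},{"x":0,"y":0,"z":-0.0005,"roll":0,"gripper":-0.7},{"x":0,"y":0,"z":-0.0005,"roll":0,"gripper":-0.7},{"x":0,"y":0,"z":-0.0005,"roll":0,"gripper":-0.7},{"x":0,"y":0,"z":-0.0005,"roll":0,"gripper":-0.7},{"x":0,"y":0,"z":-0.03,"roll":0,"gripper":-0.7},{"x":0,"y":0,"z":-0.06,"roll":0,"gripper":-0.7},{"x":0,"y":0,"z":-0.09,"roll":0,"gripper":-0.7},{"x":0,"y":0,"z":-0.13,"roll":0,"gripper":-0.7},{"x":0,"y":0,"z":-0.14,"roll":0,"gripper":-0.7}]'
python3 -c "
from h import *
plan(528,-325,110,-59);snap('side','s9',(160,130,310,250),5);snap('top','t9',(250,125,420,235),4.6)"
```

```text
time: 12.98
position: [462.7, -136.1, 173.2]
orientation: [2.776, 1.447, 0.019]
ft_force: [1.0, -0.3, 1.8]
finger_gap: 72.6
d [-0.1177  0.1607  0.0651] roll 0.42 n 5.026359757883482 jaw -34.9 pos [ 462.7 -136.1  173.2] tilt -0.9999 j [-0.29  0.18 -0.22  1.15  0.    1.89] gap 72.6 F [ 1.  -0.3  1.8] t 12.9833
```

View pics/s9.png

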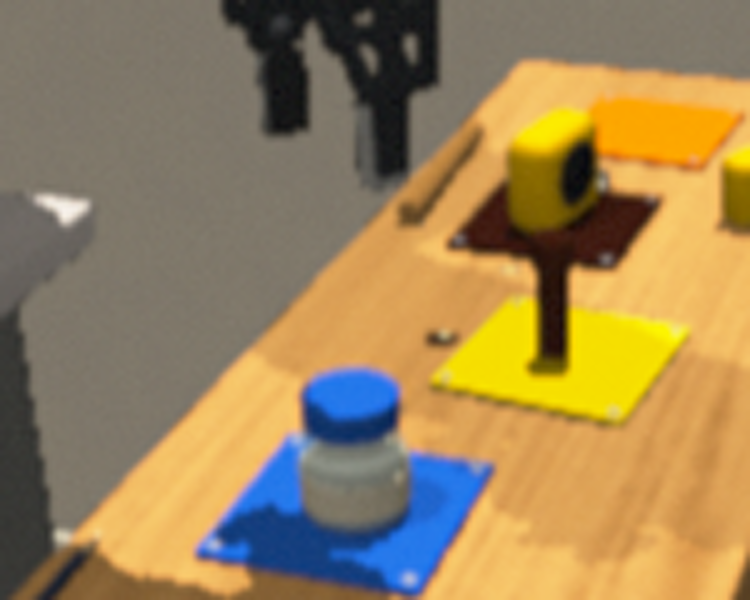

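View pics/t9.png

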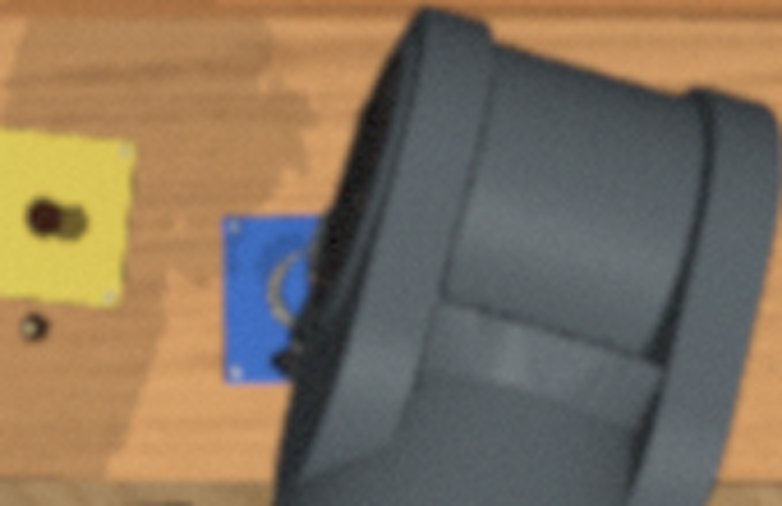

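```bash
python3 -m inch '[{"x":-0.02,"y":0.03,"z":0,"roll":0.1,"gripper":-0.4},{"x":-0.045,"y":0.06,"z":0.0,"roll":0.2,"gripper":-0.4},{"x":-0.07,"y":0.09,"z":0,"roll":0.32,"gripper":-0.4},{"x":-0.095,"y":0.125,"z":0.01,"roll":0.42,"gripper":-0.4},{"x":-0.112,"y":0.15,"z":0.03,"roll":0.42,"gripper":-0.4},{"x":-0.118,"y":0.16,"z":0.06,"roll":0.42,"gripper":-0.4},{"x":-0.118,"y":0.16,"z":0.075,"roll":0.42,"gripper":-0.4},{"x":-0.118,"y":0.16,"z":0.075,"roll":0.42,"gripper":-0.4},{"x":-0.118,"y":0.16,"z":0.075,"roll":0.42,"gripper":-0.4}]'
python3 -c "
from h import *
plan(527.5,-324.5,9,-59);snap('side','s10',(160,180,310,330),4)"
```

```text
time: 13.83
position: [526.2, -324.2, 95.9]
orientation: [3.022, 0.838, 0.018]
ft_force: [0.2, -0.3, 0.3]
finger_gap: 59.7
d [0.0002 0.0002 0.0869] roll -0.0 n 2.0846130369038405 jaw -59.0 pos [ 526.2 -324.2   95.9] tilt -0.9999 j [-0.55  0.5   0.03  1.09  0.    2.05] gap 59.7 F [ 0.2 -0.3  0.3] t 13.8333
```

View pics/s10.png

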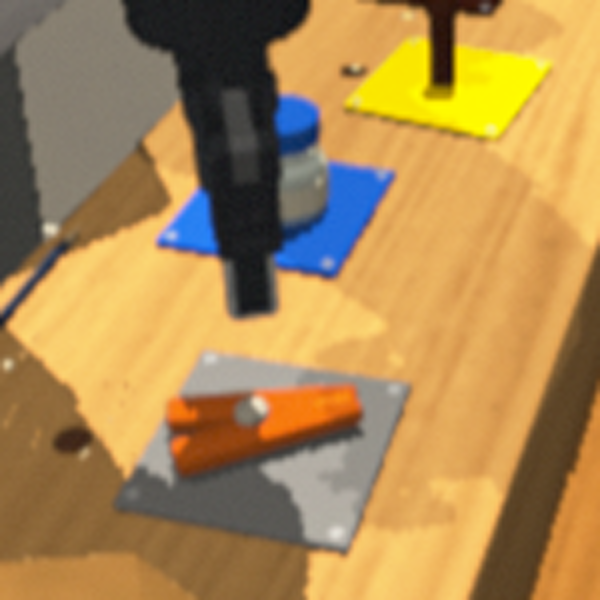

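```bash
python3 -m inch '[{"x":0,"y":0,"z":0.03,"roll":0,"gripper":-0.4},{"x":0,"y":0,"z":0.055,"roll":0,"gripper":-0.4},{"x":0,"y":0,"z":0.075,"roll":0,"gripper":-0.4},{"x":0,"y":0,"z":0.083,"roll":0,"gripper":-0.4},{"x":0,"y":0,"z":0.085,"roll":0,"gripper":-0.3},{"x":0,"y":0,"z":0.085,"roll":0,"gripper":-0.1},{"x":0,"y":0,"z":0.085,"roll":0,"gripper":0.1},{"x":0,"y":0,"z":0.085,"roll":0,"gripper":0.3},{"x":0,"y":0,"z":0.085,"roll":0,"gripper":0.6},{"x":0,"y":0,"z":0.085,"roll":0,"gripper":0.6},{"x":0,"y":0,"z":0.085,"roll":0,"gripper":0.6},{"x":0,"y":0,"z":0.085,"roll":0,"gripper":0.6}]' 50
python3 -m inch '[{"x":0,"y":0,"z":-0.01,"roll":0,"gripper":0.6},{"x":0,"y":0,"z":-0.03,"roll":0,"gripper":0.6},{"x":0,"y":0,"z":-0.06,"roll":0,"gripper":0.6},{"x":0,"y":0,"z":-0.09,"roll":0,"gripper":0.6},{"x":0,"y":0,"z":-0.12,"roll":0,"gripper":0.6},{"x":0,"y":0,"z":-0.13,"roll":0,"gripper":0.6},{"x":0,"y":0,"z":-0.13,"roll":0,"gripper":0.6},{"x":0,"y":0,"z":-0.13,"roll":0,"gripper":0.6}]'
python3 -c "
from h import *
plan(473,368.5,140,-35);snap('side','s11',(160,150,310,300),4)"
```

```text
time: 14.88
position: [528.9, -325.1, 14.4]
orientation: [3.018, 0.837, 0.023]
ft_force: [-4.7, 3.7, 10.2]
finger_gap: 32.8
time: 15.55
position: [527.1, -324.7, 145.1]
orientation: [3.017, 0.837, 0.024]
ft_force: [0.5, -0.5, -1.6]
finger_gap: 32.5
d [ 3.107e-01 -6.220e-01  2.000e-04] roll -0.419 n 16.6736531842482 jaw -59.0 pos [ 527.1 -324.7  145.1] tilt -0.9998 j [-0.55  0.47  0.11  1.19  0.    2.05] gap 32.5 F [ 0.5 -0.5 -1.6] t 15.55
```

View pics/s11.png

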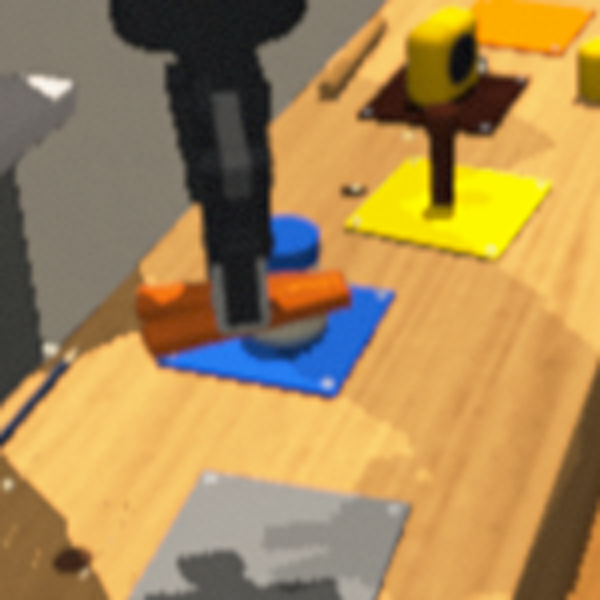

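```bash
python3 -m inch '[{"x":0.007,"y":-0.013,"z":0,"roll":0,"gripper":0.6},{"x":0.02,"y":-0.04,"z":0,"roll":-0.03,"gripper":0.6},{"x":0.037,"y":-0.074,"z":0,"roll":-0.06,"gripper":0.6},{"x":0.055,"y":-0.11,"z":0,"roll":-0.1,"gripper":0.6},{"x":0.073,"y":-0.146,"z":0,"roll":-0.14,"gripper":0.6},{"x":0.091,"y":-0.182,"z":0,"roll":-0.18,"gripper":0.6},{"x":0.109,"y":-0.218,"z":0,"roll":-0.22,"gripper":0.6},{"x":0.127,"y":-0.254,"z":0,"roll":-0.26,"gripper":0.6},{"x":0.145,"y":-0.29,"z":0,"roll":-0.3,"gripper":0.6},{"x":0.163,"y":-0.326,"z":0,"roll":-0.34,"gripper":0.6},{"x":0.181,"y":-0.362,"z":0,"roll":-0.38,"gripper":0.6},{"x":0.199,"y":-0.398,"z":0,"roll":-0.42,"gripper":0.6},{"x":0.217,"y":-0.434,"z":0,"roll":-0.42,"gripper":0.6},{"x":0.235,"y":-0.47,"z":0,"roll":-0.42,"gripper":0.6},{"x":0.253,"y":-0.506,"z":0,"roll":-0.42,"gripper":0.6},{"x":0.271,"y":-0.542,"z":0,"roll":-0.42,"gripper":0.6},{"x":0.289,"y":-0.578,"z":0,"roll":-0.42,"gripper":0.6},{"x":0.302,"y":-0.604,"z":0,"roll":-0.42,"gripper":0.6},{"x":0.309,"y":-0.618,"z":0,"roll":-0.42,"gripper":0.6},{"x":0.311,"y":-0.622,"z":0,"roll":-0.42,"gripper":0.6}]'
python3 -c "
from h import *
plan(473,368.5,25,-35);snap('side','s12',(220,100,350,200),6)"
```

```text
time: 17.27
position: [471.3, 371.2, 137.8]
orientation: [2.773, 1.451, 0.015]
ft_force: [0.1, 0.7, -0.2]
finger_gap: 32.9
d [-0.0016  0.0012  0.1128] roll 0.004 n 2.706409342783397 jaw -34.8 pos [471.3 371.2 137.8] tilt -0.9999 j [ 0.67  0.44  0.05  1.17 -0.01  2.85] gap 32.9 F [ 0.1  0.7 -0.2] t 17.2667
```

View pics/s12.png

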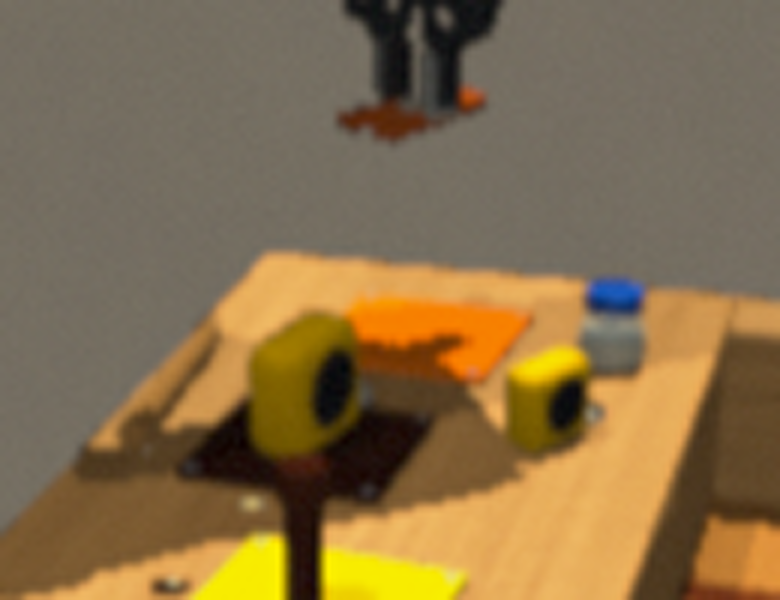

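```bash
python3 -m inch '[{"x":-0.001,"y":0.001,"z":0.025,"roll":0,"gripper":0.6},{"x":-0.0016,"y":0.0012,"z":0.06,"roll":0,"gripper":0.6},{"x":-0.0016,"y":0.0012,"z":0.09,"roll":0,"gripper":0.6},{"x":-0.0016,"y":0.0012,"z":0.11,"roll":0,"gripper":0.6},{"x":-0.0016,"y":0.0012,"z":0.119,"roll":0,"gripper":0.6},{"x":-0.0016,"y":0.0012,"z":0.12,"roll":0,"gripper":0.6},{"x":-0.0016,"y":0.0012,"z":0.12,"roll":0,"gripper":0.6}]'
python3 -c "
from h import *
plan(473,368.5,14,-35);snap('side','s13',(220,110,350,210),6)"
```

```text
time: 17.9
position: [473.5, 367.0, 18.3]
orientation: [2.774, 1.449, 0.014]
ft_force: [0.4, 0.3, -1.1]
finger_gap: 32.9
d [ 0.001  -0.0014  0.0043] roll 0.003 n 0.1107563641110464 jaw -34.8 pos [473.5 367.   18.3] tilt -0.9999 j [ 0.67  0.53 -0.13  0.9  -0.01  2.85] gap 32.9 F [ 0.4  0.3 -1.1] t 17.9
```

View pics/s13.png

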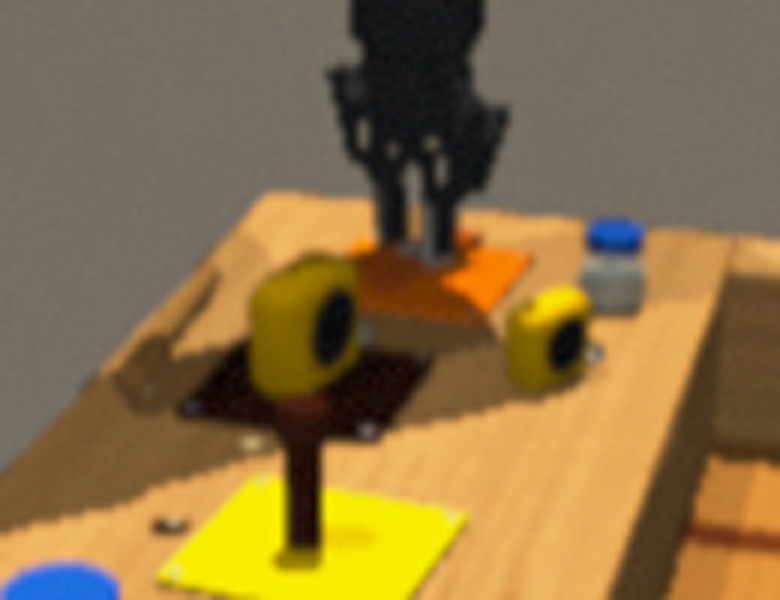

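```bash
python3 -m inch '[{"x":0.001,"y":-0.0014,"z":0.002,"roll":0,"gripper":0.6},{"x":0.001,"y":-0.0014,"z":0.0035,"roll":0,"gripper":0.6},{"x":0.001,"y":-0.0014,"z":0.0035,"roll":0,"gripper":0.6}]'
```

```text
time: 18.2
position: [473.8, 369.5, 16.3]
orientation: [2.774, 1.45, 0.018]
ft_force: [0.8, 0.4, -1.7]
finger_gap: 32.9
```

```bash
python3 -m inch '[{"x":0,"y":0,"z":0.002,"roll":0,"gripper":0.6},{"x":0,"y":0,"z":0.0035,"roll":0,"gripper":0.6},{"x":0,"y":0,"z":0.0035,"roll":0,"gripper":0.6}]'
```

```text
time: 18.45
position: [474.3, 370.0, 14.3]
orientation: [2.775, 1.45, 0.021]
ft_force: [-5.4, -4.2, 21.0]
finger_gap: 32.8
```

Contact with the mat. I'll release, rise and look.

```bash
python3 -m inch '[{"x":0,"y":0,"z":-0.0005,"roll":0,"gripper":0.6},{"x":0,"y":0,"z":-0.0005,"roll":0,"gripper":0.1},{"x":0,"y":0,"z":-0.001,"roll":0,"gripper":-0.1},{"x":0,"y":0,"z":-0.001,"roll":0,"gripper":-0.4},{"x":0,"y":0,"z":-0.001,"roll":0,"gripper":-0.4},{"x":0,"y":0,"z":-0.001,"roll":0,"gripper":-0.4},{"x":0,"y":0,"z":-0.001,"roll":0,"gripper":-0.4},{"x":0,"y":0,"z":-0.001,"roll":0,"gripper":-0.4},{"x":0,"y":0,"z":-0.03,"roll":0,"gripper":-0.4},{"x":0,"y":0,"z":-0.06,"roll":0,"gripper":-0.4},{"x":0,"y":0,"z":-0.1,"roll":0,"gripper":-0.4},{"x":0,"y":0,"z":-0.14,"roll":0,"gripper":-0.4},{"x":0,"y":0,"z":-0.15,"roll":0,"gripper":-0.4}]'
python3 -c "
from h import *
plan(508,35.6,150,-35);snap('side','s14',(220,100,350,200),6);snap('top','t14',(120,125,290,235),4.6)"
```

```text
time: 19.53
position: [473.3, 371.8, 170.6]
orientation: [2.776, 1.451, 0.033]
ft_force: [-0.3, 1.2, 0.0]
finger_gap: 59.7
d [-0.2565  0.2201  0.021 ] roll 0.003 n 8.120675650903607 jaw -34.8 pos [473.3 371.8 170.6] tilt -0.9997 j [ 0.67  0.42  0.1   1.23 -0.01  2.85] gap 59.7 F [-0.3  1.2  0. ] t 19.5333
```

View pics/s14.png

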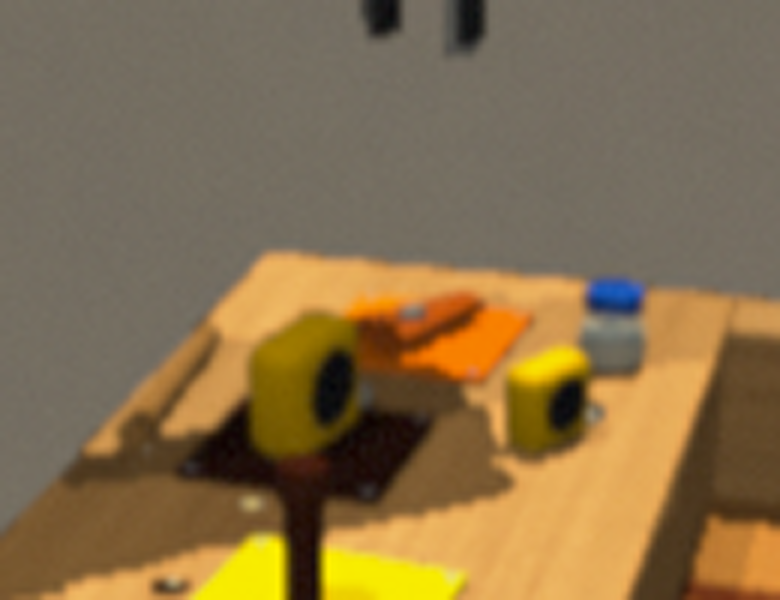

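View pics/t14.png

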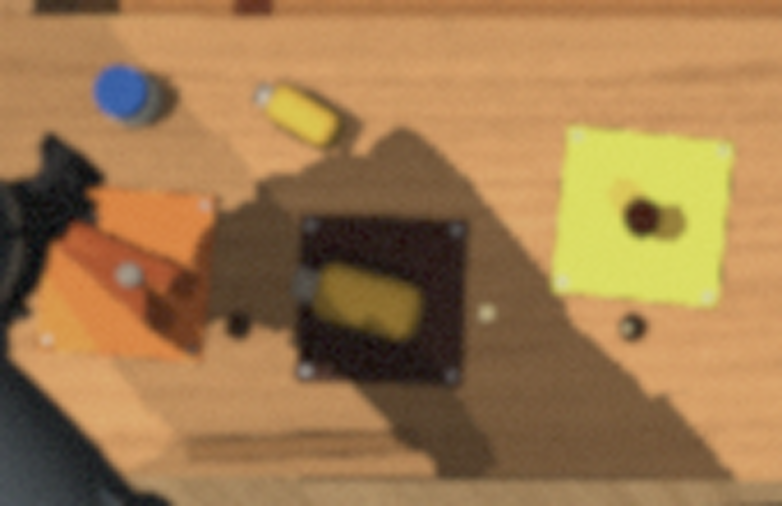

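```bash
python3 - <<'E'
from h import *
crop('s0','dog0',(250,160,300,215),11)
print(px2w('side',270,202,5), w2px('side',(507.7,35.6,5)), w2px('side',(507.7,35.6,75)))
E
```

```text
[510.38835783  23.72949626   5.        ] (np.float64(270.3293859201147), np.float64(199.8589415168671)) (np.float64(270.17931876757666), np.float64(176.56085355900566))
```

View pics/dog0.png

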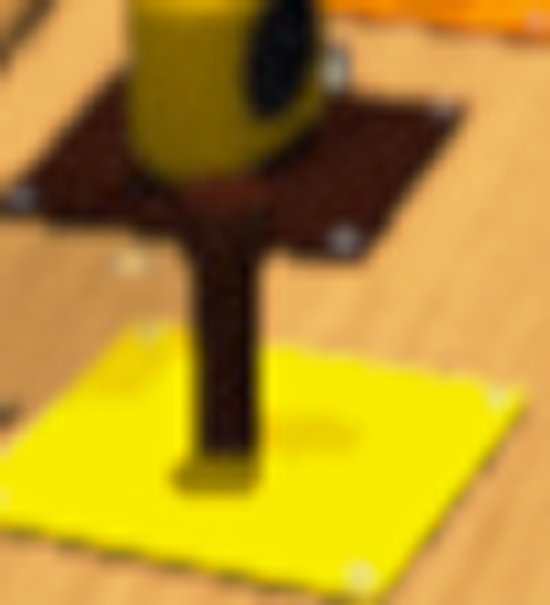

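```bash
python3 -m inch '[{"x":-0.015,"y":0.013,"z":0,"roll":0,"gripper":-0.2},{"x":-0.045,"y":0.038,"z":0,"roll":0,"gripper":-0.2},{"x":-0.075,"y":0.064,"z":0.005,"roll":0,"gripper":-0.2},{"x":-0.105,"y":0.09,"z":0.01,"roll":0,"gripper":-0.2},{"x":-0.135,"y":0.116,"z":0.01,"roll":0,"gripper":-0.2},{"x":-0.165,"y":0.142,"z":0.01,"roll":0,"gripper":-0.2},{"x":-0.195,"y":0.167,"z":0.01,"roll":0,"gripper":-0.2},{"x":-0.225,"y":0.193,"z":0.015,"roll":0,"gripper":-0.2},{"x":-0.247,"y":0.212,"z":0.02,"roll":0,"gripper":-0.2},{"x":-0.2565,"y":0.22,"z":0.02,"roll":0,"gripper":-0.2},{"x":-0.2565,"y":0.22,"z":0.03,"roll":0,"gripper":-0.2},{"x":-0.2565,"y":0.22,"z":0.03,"roll":0,"gripper":-0.2},{"x":-0.2565,"y":0.22,"z":0.03,"roll":0,"gripper":-0.2}]'
python3 -c "
from h import *
plan(508,35,53,-35);snap('side','s15',(220,100,350,200),6)"
```

```text
time: 20.72
position: [507.0, 36.2, 137.0]
orientation: [2.776, 1.452, 0.027]
ft_force: [0.4, 0.6, -0.4]
finger_gap: 51.4
d [-0.0014  0.0001  0.084 ] roll 0.004 n 2.0154549442244423 jaw -34.8 pos [507.   36.2 137. ] tilt -0.9998 j [ 0.07  0.25 -0.23  1.07 -0.    2.25] gap 51.4 F [ 0.4  0.6 -0.4] t 20.7167
```

View pics/s15.png

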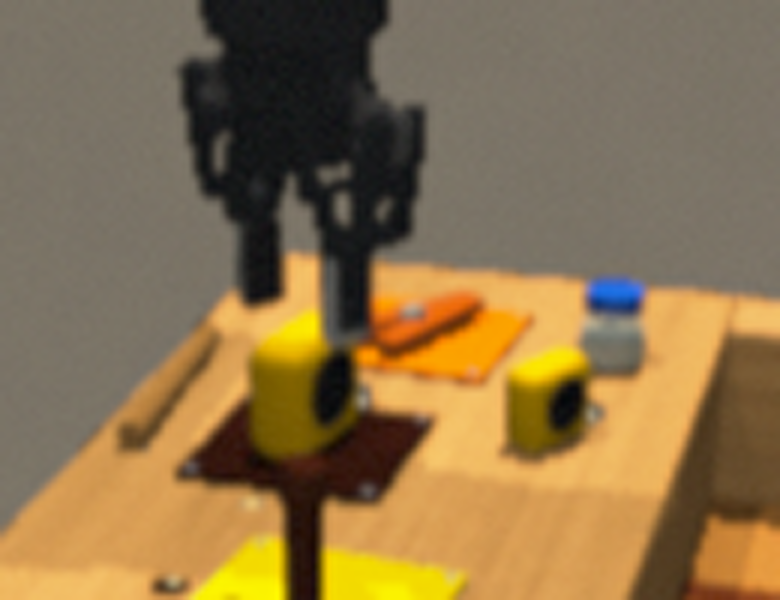

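```bash
python3 -m inch '[{"x":-0.001,"y":0,"z":0.02,"roll":0,"gripper":-0.2},{"x":-0.001,"y":0,"z":0.045,"roll":0,"gripper":-0.2},{"x":-0.001,"y":0,"z":0.067,"roll":0,"gripper":-0.2},{"x":-0.001,"y":0,"z":0.08,"roll":0,"gripper":-0.2},{"x":-0.001,"y":0,"z":0.084,"roll":0,"gripper":-0.2},{"x":-0.001,"y":0,"z":0.084,"roll":0,"gripper":-0.1},{"x":-0.001,"y":0,"z":0.084,"roll":0,"gripper":0},{"x":-0.001,"y":0,"z":0.084,"roll":0,"gripper":0.1},{"x":-0.001,"y":0,"z":0.084,"roll":0,"gripper":0.2},{"x":-0.001,"y":0,"z":0.084,"roll":0,"gripper":0.3},{"x":-0.001,"y":0,"z":0.084,"roll":0,"gripper":0.4},{"x":-0.001,"y":0,"z":0.084,"roll":0,"gripper":0.5},{"x":-0.001,"y":0,"z":0.084,"roll":0,"gripper":0.7},{"x":-0.001,"y":0,"z":0.084,"roll":0,"gripper":0.7},{"x":-0.001,"y":0,"z":0.084,"roll":0,"gripper":0.7}]' 40
python3 -c "
from h import *
plan(508,35,53,-35);snap('side','s16',(220,110,350,210),6)"
```

```text
time: 22.02
position: [508.8, 35.7, 54.1]
orientation: [2.775, 1.452, 0.029]
ft_force: [-2.5, 1.3, 7.1]
finger_gap: 22.3
d [-0.001  -0.0002  0.0011] roll 0.004 n 0.035892455325053356 jaw -34.8 pos [508.8  35.7  54.1] tilt -0.9998 j [ 0.07  0.32 -0.36  0.87 -0.    2.25] gap 22.3 F [-2.5  1.3  7.1] t 22.0167
```

View pics/s16.png

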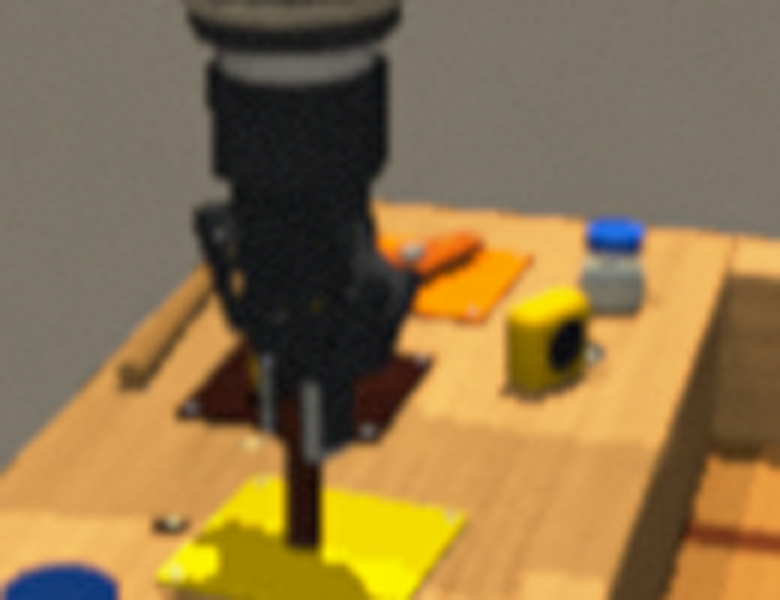

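```bash
python3 -m inch '[{"x":0,"y":0,"z":-0.008,"roll":0,"gripper":0.7},{"x":0,"y":0,"z":-0.025,"roll":0,"gripper":0.7},{"x":0,"y":0,"z":-0.05,"roll":0,"gripper":0.7},{"x":0,"y":0,"z":-0.08,"roll":0,"gripper":0.7},{"x":0,"y":0,"z":-0.105,"roll":0,"gripper":0.7},{"x":0,"y":0,"z":-0.115,"roll":0,"gripper":0.7},{"x":0,"y":0,"z":-0.115,"roll":0,"gripper":0.7},{"x":0,"y":0,"z":-0.115,"roll":0,"gripper":0.7}]'
python3 -c "
from h import *
plan(533,-322,170,-35);snap('side','s17',(220,90,350,190),6)"
```

```text
time: 22.73
position: [506.4, 35.7, 168.8]
orientation: [2.775, 1.452, 0.029]
ft_force: [0.2, 0.3, -1.4]
finger_gap: 22.2
d [-0.2787  0.2258 -0.0007] roll 0.004 n 8.60103209700317 jaw -34.8 pos [506.4  35.7 168.8] tilt -0.9998 j [ 0.07  0.23 -0.17  1.15 -0.    2.25] gap 22.2 F [ 0.2  0.3 -1.4] t 22.7333
```

View pics/s17.png

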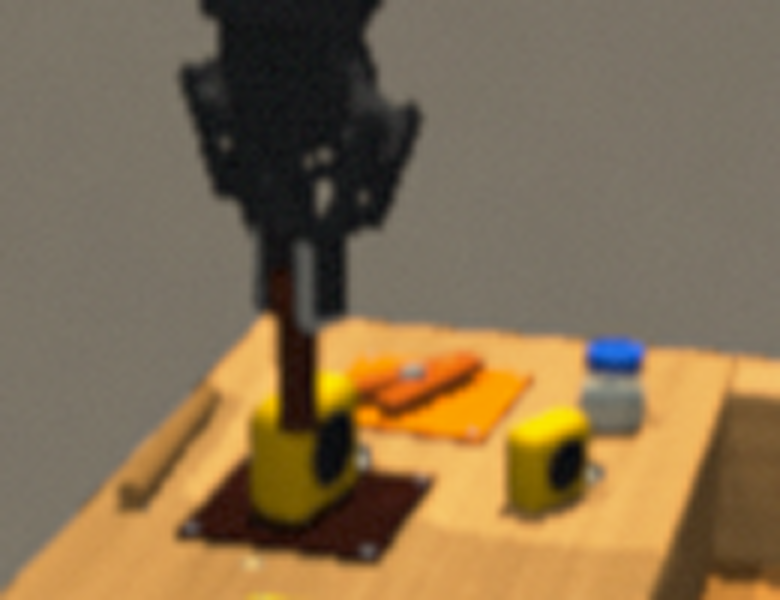

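Held upright. Next, gently to the grey mat.

```bash
python3 -m inch '[{"x":-0.01,"y":0.008,"z":0,"roll":0,"gripper":0.7},{"x":-0.03,"y":0.024,"z":0,"roll":0,"gripper":0.7},{"x":-0.055,"y":0.045,"z":0,"roll":0,"gripper":0.7},{"x":-0.082,"y":0.066,"z":0,"roll":0,"gripper":0.7},{"x":-0.109,"y":0.088,"z":0,"roll":0,"gripper":0.7},{"x":-0.136,"y":0.11,"z":0,"roll":0,"gripper":0.7},{"x":-0.163,"y":0.132,"z":0,"roll":0,"gripper":0.7},{"x":-0.19,"y":0.154,"z":0,"roll":0,"gripper":0.7},{"x":-0.217,"y":0.176,"z":0,"roll":0,"gripper":0.7},{"x":-0.242,"y":0.196,"z":0,"roll":0,"gripper":0.7},{"x":-0.263,"y":0.213,"z":0,"roll":0,"gripper":0.7},{"x":-0.275,"y":0.223,"z":0,"roll":0,"gripper":0.7},{"x":-0.279,"y":0.226,"z":0,"roll":0,"gripper":0.7},{"x":-0.279,"y":0.226,"z":0.02,"roll":0,"gripper":0.7},{"x":-0.279,"y":0.226,"z":0.05,"roll":0,"gripper":0.7},{"x":-0.279,"y":0.226,"z":0.08,"roll":0,"gripper":0.7},{"x":-0.279,"y":0.226,"z":0.1,"roll":0,"gripper":0.7},{"x":-0.279,"y":0.226,"z":0.107,"roll":0,"gripper":0.7},{"x":-0.279,"y":0.226,"z":0.109,"roll":0,"gripper":0.7},{"x":-0.279,"y":0.226,"z":0.109,"roll":0,"gripper":0.7}]'
python3 -c "
from h import *
plan(533,-322,54,-35);snap('side','s18',(160,150,310,300),4)"
```

```text
time: 24.45
position: [534.6, -322.0, 59.4]
orientation: [2.776, 1.453, 0.027]
ft_force: [-0.5, -0.4, -1.2]
finger_gap: 21.8
d [-0.001  -0.0014  0.0054] roll 0.005 n 0.13479368513117868 jaw -34.7 pos [ 534.6 -322.    59.4] tilt -0.9998 j [-0.55  0.53 -0.01  1.01  0.01  1.63] gap 21.8 F [-0.5 -0.4 -1.2] t 24.45
```

View pics/s18.png

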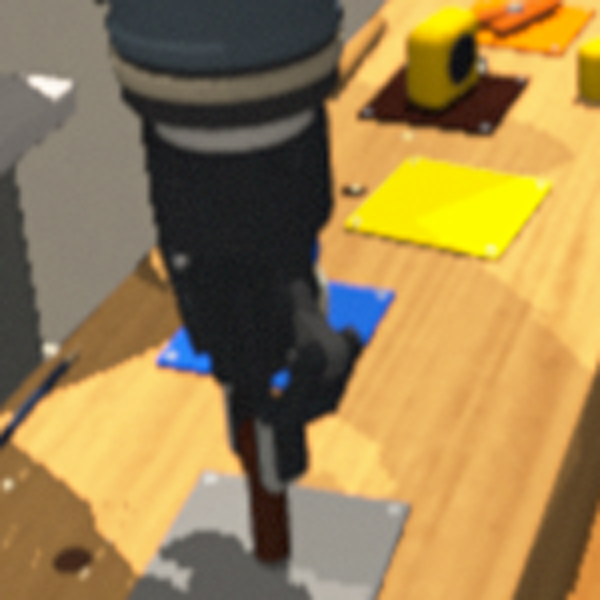

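```bash
python3 - <<'E'
from h import *
for z in (10,60,80): print([ (a-b)*4 for a,b in zip(w2px('side',(534,-322,z)),(160,150))])
E
python3 -m inch '[{"x":0,"y":0,"z":0.002,"roll":0,"gripper":0.7},{"x":0,"y":0,"z":0.004,"roll":0,"gripper":0.7},{"x":0,"y":0,"z":0.004,"roll":0,"gripper":0.7}]'
```

```text
[np.float64(272.01423442151895), np.float64(546.8088025253332)]
[np.float64(265.40593944094667), np.float64(461.75733075150356)]
[np.float64(262.6300051235602), np.float64(426.0299154446352)]
time: 24.75
position: [535.5, -322.5, 56.8]
orientation: [2.774, 1.452, 0.029]
ft_force: [-0.9, 0.6, -0.9]
finger_gap: 22.0
```

```bash
python3 -m inch '[{"x":0,"y":0,"z":0.002,"roll":0,"gripper":0.7},{"x":0,"y":0,"z":0.003,"roll":0,"gripper":0.7},{"x":0,"y":0,"z":0.003,"roll":0,"gripper":0.7}]'
```

```text
time: 25.0
position: [535.8, -322.7, 54.2]
orientation: [2.773, 1.452, 0.029]
ft_force: [-1.2, 0.3, 2.3]
finger_gap: 22.1
```

```bash
python3 -m inch '[{"x":0,"y":0,"z":0.001,"roll":0,"gripper":0.7},{"x":0,"y":0,"z":0.001,"roll":0,"gripper":0.7},{"x":0,"y":0,"z":0.001,"roll":0,"gripper":0.4},{"x":0,"y":0,"z":0.001,"roll":0,"gripper":0.2},{"x":0,"y":0,"z":0.001,"roll":0,"gripper":0},{"x":0,"y":0,"z":0.001,"roll":0,"gripper":-0.2},{"x":0,"y":0,"z":0,"roll":0,"gripper":-0.2},{"x":0,"y":0,"z":0,"roll":0,"gripper":-0.2},{"x":0,"y":0,"z":0,"roll":0,"gripper":-0.2},{"x":0,"y":0,"z":-0.02,"roll":0,"gripper":-0.2},{"x":0,"y":0,"z":-0.05,"roll":0,"gripper":-0.2},{"x":0,"y":0,"z":-0.08,"roll":0,"gripper":-0.2},{"x":0,"y":0,"z":-0.11,"roll":0,"gripper":-0.2},{"x":0,"y":0,"z":-0.12,"roll":0,"gripper":-0.2}]'
python3 -c "
from h import *
plan(454,207,160,-14);snap('side','s19',(160,150,310,300),4)"
```

```text
time: 26.17
position: [534.3, -323.3, 178.7]
orientation: [2.769, 1.45, 0.033]
ft_force: [-0.4, -0.9, 0.4]
finger_gap: 51.0
d [ 0.3898 -0.3685  0.0146] roll -0.362 n 12.869707412197178 jaw -34.7 pos [ 534.3 -323.3  178.7] tilt -0.9997 j [-0.55  0.46  0.19  1.27  0.01  1.63] gap 51.0 F [-0.4 -0.9  0.4] t 26.1667
```

View pics/s19.png

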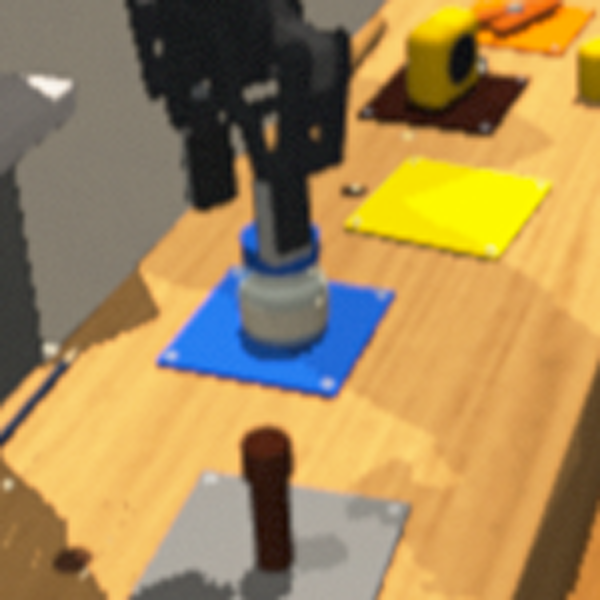

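The dog stands upright on the grey mat. Next, the tape measure.

```bash
python3 -m inch '[{"x":0.015,"y":-0.015,"z":0,"roll":-0.03,"gripper":-0.5},{"x":0.39,"y":-0.3685,"z":0,"roll":-0.36,"gripper":-0.5},{"x":0.39,"y":-0.3685,"z":0,"roll":-0.36,"gripper":-0.5},{"x":0.39,"y":-0.3685,"z":0,"roll":-0.36,"gripper":-0.5},{"x":0.39,"y":-0.3685,"z":0,"roll":-0.36,"gripper":-0.5},{"x":0.39,"y":-0.3685,"z":0,"roll":-0.36,"gripper":-0.5},{"x":0.39,"y":-0.3685,"z":0,"roll":-0.36,"gripper":-0.5},{"x":0.39,"y":-0.3685,"z":0,"roll":-0.36,"gripper":-0.5},{"x":0.39,"y":-0.3685,"z":0,"roll":-0.36,"gripper":-0.5},{"x":0.39,"y":-0.3685,"z":0,"roll":-0.36,"gripper":-0.5},{"x":0.39,"y":-0.3685,"z":0,"roll":-0.36,"gripper":-0.5},{"x":0.39,"y":-0.3685,"z":0,"roll":-0.36,"gripper":-0.5},{"x":0.39,"y":-0.3685,"z":0,"roll":-0.36,"gripper":-0.5},{"x":0.39,"y":-0.3685,"z":0,"roll":-0.36,"gripper":-0.5},{"x":0.39,"y":-0.3685,"z":0,"roll":-0.36,"gripper":-0.5},{"x":0.39,"y":-0.3685,"z":0.02,"roll":-0.36,"gripper":-0.5},{"x":0.39,"y":-0.3685,"z":0.03,"roll":-0.36,"gripper":-0.5},{"x":0.39,"y":-0.3685,"z":0.03,"roll":-0.36,"gripper":-0.5}]'
python3 -c "
from h import *
plan(454,207,25,-14);snap('side','s20',(220,100,350,200),6)"
```

```text
time: 27.72
position: [453.5, 205.7, 141.9]
orientation: [2.463, 1.92, 0.023]
ft_force: [-0.5, -0.3, -0.6]
finger_gap: 64.2
d [ 0.0014 -0.0026  0.1169] roll -0.002 n 2.803172433185765 jaw -14.1 pos [453.5 205.7 141.9] tilt -0.9997 j [ 0.44  0.23 -0.25  1.08 -0.02  2.25] gap 64.2 F [-0.5 -0.3 -0.6] t 27.7167
```

View pics/s20.png

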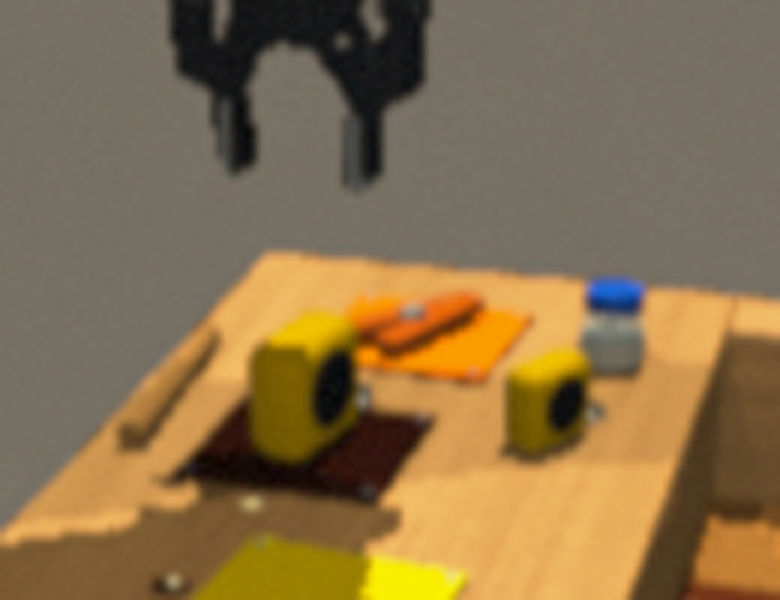

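```bash
python3 -m inch '[{"x":0.001,"y":-0.002,"z":0.025,"roll":0,"gripper":-0.5},{"x":0.001,"y":-0.002,"z":0.055,"roll":0,"gripper":-0.5},{"x":0.001,"y":-0.002,"z":0.085,"roll":0,"gripper":-0.5},{"x":0.001,"y":-0.002,"z":0.107,"roll":0,"gripper":-0.5},{"x":0.001,"y":-0.002,"z":0.115,"roll":0,"gripper":-0.5},{"x":0.001,"y":-0.002,"z":0.115,"roll":0,"gripper":-0.4},{"x":0.001,"y":-0.002,"z":0.115,"roll":0,"gripper":-0.3},{"x":0.001,"y":-0.002,"z":0.115,"roll":0,"gripper":-0.2},{"x":0.001,"y":-0.002,"z":0.115,"roll":0,"gripper":-0.1},{"x":0.001,"y":-0.002,"z":0.115,"roll":0,"gripper":0},{"x":0.001,"y":-0.002,"z":0.115,"roll":0,"gripper":0.1},{"x":0.001,"y":-0.002,"z":0.115,"roll":0,"gripper":0.5},{"x":0.001,"y":-0.002,"z":0.115,"roll":0,"gripper":0.5},{"x":0.001,"y":-0.002,"z":0.115,"roll":0,"gripper":0.5},{"x":0.001,"y":-0.002,"z":0.115,"roll":0,"gripper":0.5}]' 60
python3 -c "
from h import *
plan(454,207,160,-14);snap('side','s21',(220,110,350,210),6)"
```

```text
time: 29.02
position: [455.3, 206.8, 28.9]
orientation: [2.463, 1.919, 0.026]
ft_force: [-1.9, -1.1, 10.8]
finger_gap: 35.1
d [-0.      0.002  -0.1311] roll -0.003 n 3.143443323815883 jaw -14.1 pos [455.3 206.8  28.9] tilt -0.9997 j [ 0.44  0.33 -0.42  0.8  -0.02  2.25] gap 35.1 F [-1.9 -1.1 10.8] t 29.0167
```

View pics/s21.png

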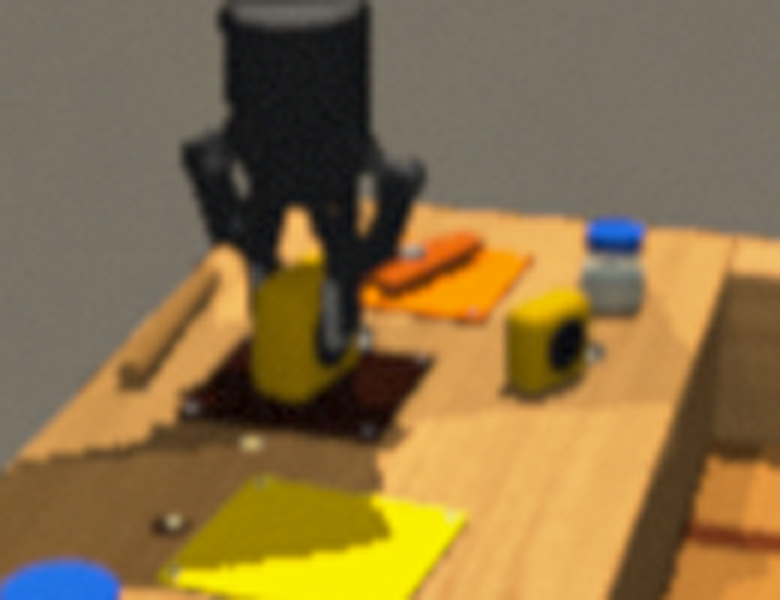

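```bash
python3 -m inch '[{"x":0,"y":0,"z":-0.01,"roll":0,"gripper":0.5},{"x":0,"y":0,"z":-0.025,"roll":0,"gripper":0.5},{"x":0,"y":0,"z":-0.045,"roll":0,"gripper":0.5},{"x":0,"y":0,"z":-0.065,"roll":0,"gripper":0.5},{"x":0,"y":0,"z":-0.07,"roll":0,"gripper":0.5},{"x":0,"y":0,"z":-0.07,"roll":0,"gripper":0.5}]'
python3 -c "
from h import *
plan(513.7,35,98,-14);snap('side','s22',(220,110,350,210),6)"
```

```text
time: 29.57
position: [454.4, 207.6, 100.0]
orientation: [2.462, 1.919, 0.03]
ft_force: [0.4, 0.5, -3.1]
finger_gap: 34.8
d [-0.1529  0.0996  0.0043] roll -0.003 n 4.3769746116568475 jaw -14.1 pos [454.4 207.6 100. ] tilt -0.9996 j [ 0.44  0.26 -0.32  0.97 -0.02  2.26] gap 34.8 F [ 0.4  0.5 -3.1] t 29.5667
```

View pics/s22.png

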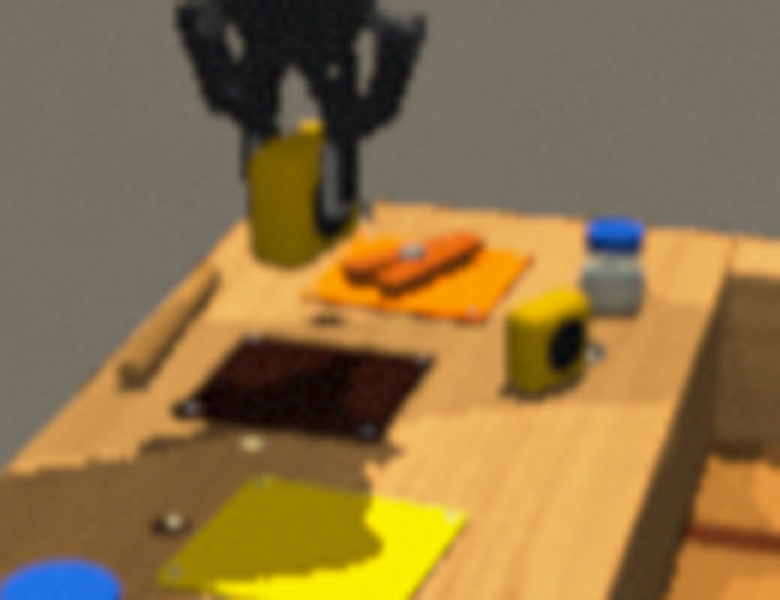

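```bash
python3 -m inch '[{"x":-0.012,"y":0.008,"z":0,"roll":0,"gripper":0.5},{"x":-0.035,"y":0.023,"z":0,"roll":0,"gripper":0.5},{"x":-0.06,"y":0.039,"z":0,"roll":0,"gripper":0.5},{"x":-0.087,"y":0.057,"z":0,"roll":0,"gripper":0.5},{"x":-0.114,"y":0.074,"z":0,"roll":0,"gripper":0.5},{"x":-0.136,"y":0.089,"z":0,"roll":0,"gripper":0.5},{"x":-0.149,"y":0.097,"z":0,"roll":0,"gripper":0.5},{"x":-0.153,"y":0.1,"z":0,"roll":0,"gripper":0.5},{"x":-0.153,"y":0.1,"z":0.02,"roll":0,"gripper":0.5},{"x":-0.153,"y":0.1,"z":0.045,"roll":0,"gripper":0.5},{"x":-0.153,"y":0.1,"z":0.06,"roll":0,"gripper":0.5},{"x":-0.153,"y":0.1,"z":0.068,"roll":0,"gripper":0.5},{"x":-0.153,"y":0.1,"z":0.07,"roll":0,"gripper":0.5},{"x":-0.153,"y":0.1,"z":0.07,"roll":0,"gripper":0.5}]'
```

```text
time: 30.78
position: [514.6, 34.5, 30.6]
orientation: [2.463, 1.92, 0.026]
ft_force: [0.5, -0.3, -2.8]
finger_gap: 35.1
```

```bash
python3 -m inch '[{"x":0,"y":0,"z":0.001,"roll":0,"gripper":0.5},{"x":0,"y":0,"z":0.003,"roll":0,"gripper":0.5},{"x":0,"y":0,"z":0.003,"roll":0,"gripper":0.5}]'
```

```text
time: 31.03
position: [515.5, 34.6, 29.0]
orientation: [2.462, 1.919, 0.028]
ft_force: [-4.1, -0.0, 7.6]
finger_gap: 35.2
```

```bash
python3 -m inch '[{"x":0,"y":0,"z":0.0005,"roll":0,"gripper":0.5},{"x":0,"y":0,"z":0.0005,"roll":0,"gripper":0},{"x":0,"y":0,"z":0.0005,"roll":0,"gripper":-0.2},{"x":0,"y":0,"z":0.0005,"roll":0,"gripper":-0.5},{"x":0,"y":0,"z":0,"roll":0,"gripper":-0.5},{"x":0,"y":0,"z":0,"roll":0,"gripper":-0.5},{"x":0,"y":0,"z":0,"roll":0,"gripper":-0.5},{"x":0,"y":0,"z":-0.02,"roll":0,"gripper":-0.5},{"x":0,"y":0,"z":-0.05,"roll":0,"gripper":-0.5},{"x":0,"y":0,"z":-0.08,"roll":0,"gripper":-0.5},{"x":0,"y":0,"z":-0.11,"roll":0,"gripper":-0.5},{"x":0,"y":0,"z":-0.14,"roll":0,"gripper":-0.5},{"x":0,"y":0,"z":-0.14,"roll":0,"gripper":-0.5}]'
python3 -c "
from h import *
plan(535.5,-322.5,150,-35);snap('side','s23',(220,100,350,200),6)"
```

```text
time: 32.12
position: [514.1, 35.4, 174.4]
orientation: [2.459, 1.917, 0.038]
ft_force: [1.5, -0.3, 0.7]
finger_gap: 63.9
d [-0.342   0.1072  0.0265] roll 0.364 n 8.618794149624398 jaw -14.1 pos [514.1  35.4 174.4] tilt -0.9994 j [ 0.07  0.23 -0.16  1.15 -0.01  1.89] gap 63.9 F [ 1.5 -0.3  0.7] t 32.1167
```

View pics/s23.png

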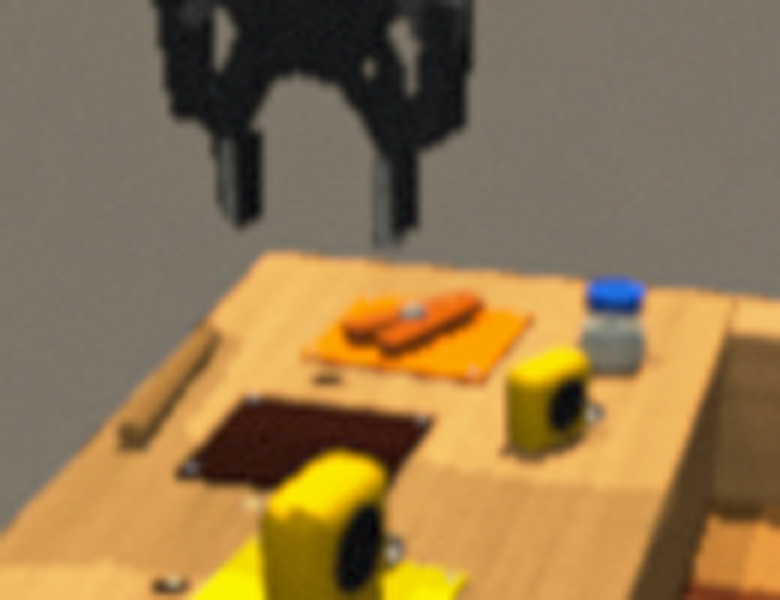

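```bash
python3 - <<'E'
from h import *
snap('top','t24',(250,125,420,235),4.6)
E
```

```text
(no output)
```

View pics/t24.png

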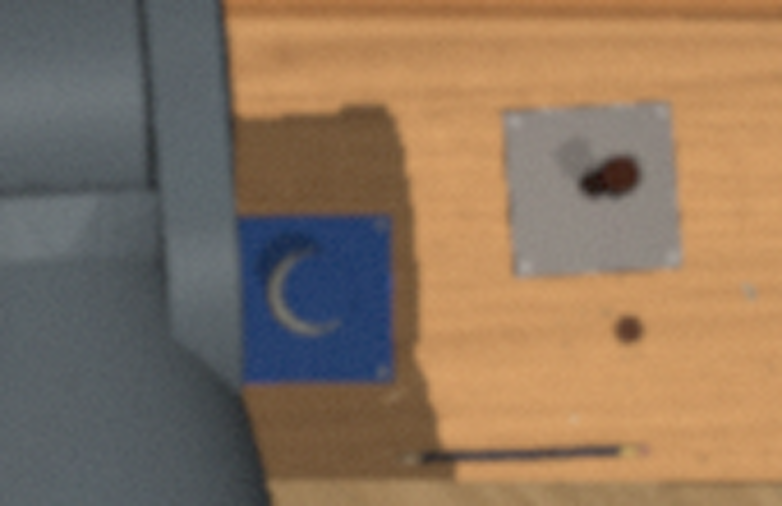

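```bash
python3 -c "
from h import *
p=px2w('top',250+620/4.6-.4,125+173/4.6-.4,75);print(p)
plan(p[0],p[1],140,-35)"
```

```text
[ 536.07885819 -319.78364224   75.        ]
d [-0.3387  0.1086  0.032 ] roll 0.364 n 8.564354140687971 jaw -14.1 pos [512.5  35.3 169.8] tilt -0.9996 j [ 0.07  0.23 -0.16  1.14 -0.01  1.89] gap 64.0 F [ 0.  -1.1 -0.6] t 32.2167
```

```bash
python3 -m inch '[{"x":-0.02,"y":0.006,"z":0,"roll":0.05,"gripper":-0.2},{"x":-0.06,"y":0.019,"z":0,"roll":0.12,"gripper":-0.2},{"x":-0.1,"y":0.032,"z":0,"roll":0.2,"gripper":-0.2},{"x":-0.139,"y":0.044,"z":0,"roll":0.28,"gripper":-0.2},{"x":-0.178,"y":0.056,"z":0,"roll":0.364,"gripper":-0.2},{"x":-0.217,"y":0.069,"z":0,"roll":0.364,"gripper":-0.2},{"x":-0.256,"y":0.081,"z":0,"roll":0.364,"gripper":-0.2},{"x":-0.295,"y":0.094,"z":0.01,"roll":0.364,"gripper":-0.2},{"x":-0.325,"y":0.103,"z":0.02,"roll":0.364,"gripper":-0.2},{"x":-0.34,"y":0.108,"z":0.032,"roll":0.364,"gripper":-0.2},{"x":-0.34,"y":0.108,"z":0.032,"roll":0.364,"gripper":-0.2},{"x":-0.34,"y":0.108,"z":0.032,"roll":0.364,"gripper":-0.2}]'
python3 -c "
from h import *
plan(536,-321.5,54,-35);snap('side','s25',(160,150,310,300),4)"
```

```text
time: 33.22
position: [534.2, -320.6, 137.8]
orientation: [2.775, 1.443, 0.034]
ft_force: [-0.5, 0.3, -0.5]
finger_gap: 51.4
d [-0.0007  0.0001  0.0838] roll -0.001 n 2.0106245000769825 jaw -35.0 pos [ 534.2 -320.6  137.8] tilt -0.9997 j [-0.55  0.48  0.1   1.17  0.01  1.64] gap 51.4 F [-0.5  0.3 -0.5] t 33.2167
```

View pics/s25.png

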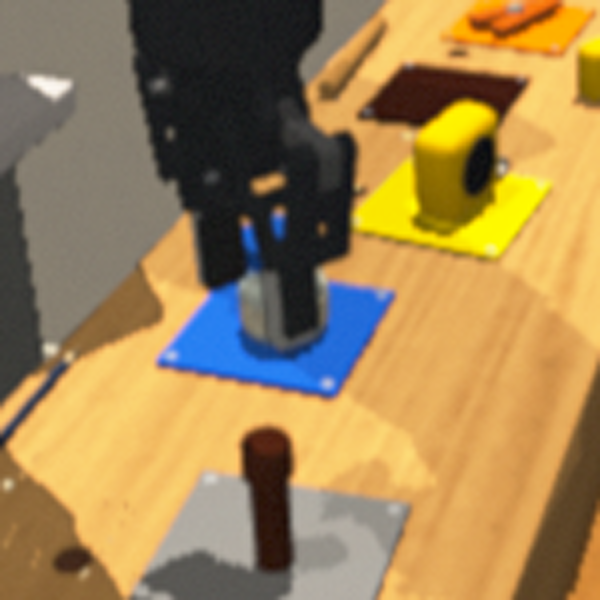

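```bash
python3 -m inch '[{"x":-0.0007,"y":0,"z":0.02,"roll":0,"gripper":-0.2},{"x":-0.0007,"y":0,"z":0.045,"roll":0,"gripper":-0.2},{"x":-0.0007,"y":0,"z":0.067,"roll":0,"gripper":-0.2},{"x":-0.0007,"y":0,"z":0.08,"roll":0,"gripper":-0.2},{"x":-0.0007,"y":0,"z":0.084,"roll":0,"gripper":-0.2},{"x":-0.0007,"y":0,"z":0.084,"roll":0,"gripper":-0.1},{"x":-0.0007,"y":0,"z":0.084,"roll":0,"gripper":0},{"x":-0.0007,"y":0,"z":0.084,"roll":0,"gripper":0.1},{"x":-0.0007,"y":0,"z":0.084,"roll":0,"gripper":0.2},{"x":-0.0007,"y":0,"z":0.084,"roll":0,"gripper":0.3},{"x":-0.0007,"y":0,"z":0.084,"roll":0,"gripper":0.4},{"x":-0.0007,"y":0,"z":0.084,"roll":0,"gripper":0.5},{"x":-0.0007,"y":0,"z":0.084,"roll":0,"gripper":0.7},{"x":-0.0007,"y":0,"z":0.084,"roll":0,"gripper":0.7},{"x":-0.0007,"y":0,"z":0.084,"roll":0,"gripper":0.7}]' 40
python3 -m inch '[{"x":0,"y":0,"z":-0.008,"roll":0,"gripper":0.7},{"x":0,"y":0,"z":-0.025,"roll":0,"gripper":0.7},{"x":0,"y":0,"z":-0.05,"roll":0,"gripper":0.7},{"x":0,"y":0,"z":-0.08,"roll":0,"gripper":0.7},{"x":0,"y":0,"z":-0.105,"roll":0,"gripper":0.7},{"x":0,"y":0,"z":-0.125,"roll":0,"gripper":0.7},{"x":0,"y":0,"z":-0.125,"roll":0,"gripper":0.7},{"x":0,"y":0,"z":-0.125,"roll":0,"gripper":0.7}]'
python3 -c "
from h import *
plan(458.9,206,178,-35);snap('side','s26',(160,110,310,260),4)"
```

```text
time: 34.52
position: [536.8, -321.0, 55.5]
orientation: [2.772, 1.444, 0.036]
ft_force: [-2.2, 1.2, 6.3]
finger_gap: 22.3
time: 35.18
position: [533.9, -321.0, 181.8]
orientation: [2.77, 1.443, 0.038]
ft_force: [-0.3, -0.3, -0.8]
finger_gap: 21.9
d [ 0.3888 -0.3636 -0.0009] roll 0.0 n 12.765190350425618 jaw -35.0 pos [ 533.9 -321.   181.8] tilt -0.9996 j [-0.55  0.46  0.18  1.27  0.01  1.63] gap 21.9 F [-0.3 -0.3 -0.8] t 35.1833
```

View pics/s26.png

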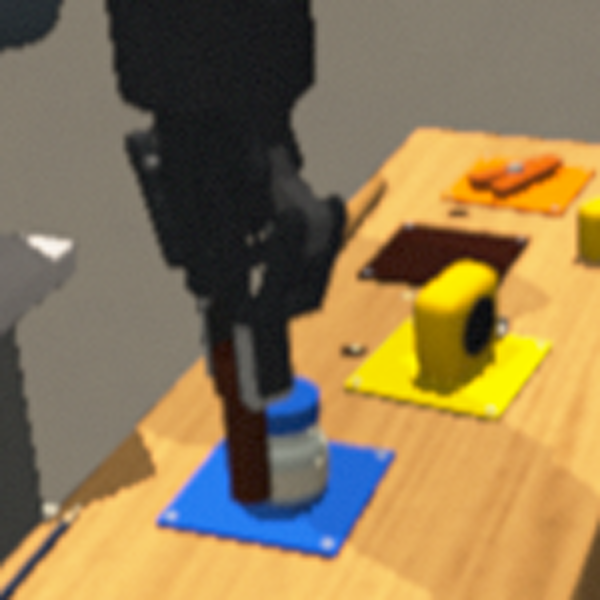

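```bash
python3 -m inch '[{"x":0.01,"y":-0.01,"z":0,"roll":0,"gripper":0.7},{"x":0.03,"y":-0.028,"z":0,"roll":0,"gripper":0.7},{"x":0.054,"y":-0.051,"z":0,"roll":0,"gripper":0.7},{"x":0.079,"y":-0.074,"z":0,"roll":0,"gripper":0.7},{"x":0.104,"y":-0.097,"z":0,"roll":0,"gripper":0.7},{"x":0.129,"y":-0.12,"z":0,"roll":0,"gripper":0.7},{"x":0.154,"y":-0.144,"z":0,"roll":0,"gripper":0.7},{"x":0.179,"y":-0.167,"z":0,"roll":0,"gripper":0.7},{"x":0.204,"y":-0.19,"z":0,"roll":0,"gripper":0.7},{"x":0.229,"y":-0.214,"z":0,"roll":0,"gripper":0.7},{"x":0.254,"y":-0.237,"z":0,"roll":0,"gripper":0.7},{"x":0.279,"y":-0.26,"z":0,"roll":0,"gripper":0.7},{"x":0.304,"y":-0.284,"z":0,"roll":0,"gripper":0.7},{"x":0.329,"y":-0.307,"z":0,"roll":0,"gripper":0.7},{"x":0.352,"y":-0.329,"z":0,"roll":0,"gripper":0.7},{"x":0.372,"y":-0.348,"z":0,"roll":0,"gripper":0.7},{"x":0.384,"y":-0.359,"z":0,"roll":0,"gripper":0.7},{"x":0.389,"y":-0.3636,"z":0,"roll":0,"gripper":0.7},{"x":0.389,"y":-0.3636,"z":0,"roll":0,"gripper":0.7}]'
python3 -c "
from h import *
plan(458.9,206,60,-35);snap('side','s27',(220,80,350,180),6)"
```

```text
time: 36.82
position: [457.7, 207.3, 175.5]
orientation: [2.771, 1.446, 0.033]
ft_force: [0.0, 0.0, -0.8]
finger_gap: 22.2
d [-0.0018 -0.001   0.1155] roll 0.002 n 2.7691091643700747 jaw -34.9 pos [457.7 207.3 175.5] tilt -0.9996 j [ 0.43  0.21 -0.17  1.16 -0.01  2.61] gap 22.2 F [ 0.   0.  -0.8] t 36.8167
```

View pics/s27.png

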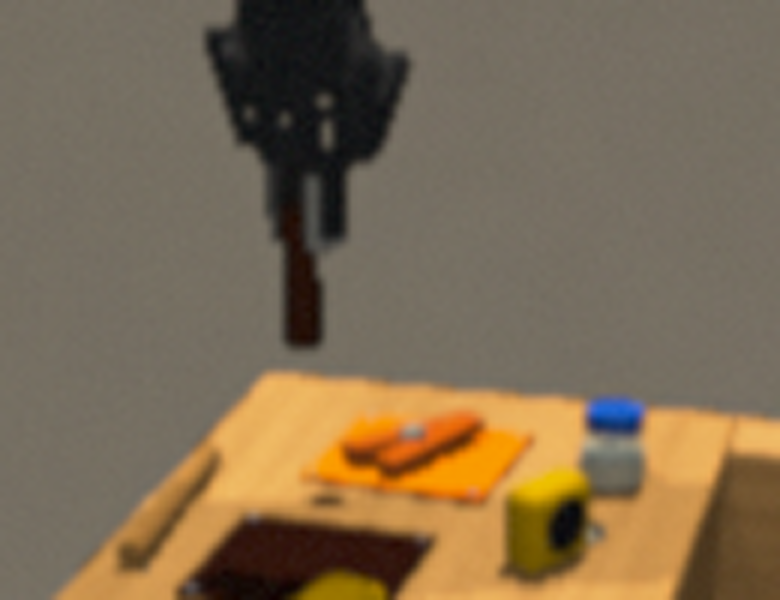

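Upright. Lowering onto the brown mat.

```bash
python3 -m inch '[{"x":-0.001,"y":-0.001,"z":0.02,"roll":0,"gripper":0.7},{"x":-0.001,"y":-0.001,"z":0.05,"roll":0,"gripper":0.7},{"x":-0.001,"y":-0.001,"z":0.08,"roll":0,"gripper":0.7},{"x":-0.001,"y":-0.001,"z":0.103,"roll":0,"gripper":0.7},{"x":-0.001,"y":-0.001,"z":0.114,"roll":0,"gripper":0.7},{"x":-0.001,"y":-0.001,"z":0.1165,"roll":0,"gripper":0.7},{"x":-0.001,"y":-0.001,"z":0.1165,"roll":0,"gripper":0.7},{"x":-0.001,"y":-0.001,"z":0.1165,"roll":0,"gripper":0.7}]'
python3 -m inch '[{"x":0,"y":0,"z":0.001,"roll":0,"gripper":0.7},{"x":0,"y":0,"z":0.002,"roll":0,"gripper":0.7},{"x":0,"y":0,"z":0.002,"roll":0,"gripper":0.7}]'
```

```text
time: 37.53
position: [460.2, 205.1, 59.9]
orientation: [2.772, 1.444, 0.035]
ft_force: [0.7, 0.5, -0.8]
finger_gap: 22.1
time: 37.78
position: [460.7, 205.1, 58.5]
orientation: [2.772, 1.443, 0.036]
ft_force: [-0.4, 0.6, -2.0]
finger_gap: 21.9
```

```bash
python3 -m inch '[{"x":0,"y":0,"z":0.001,"roll":0,"gripper":0.7},{"x":0,"y":0,"z":0.0025,"roll":0,"gripper":0.7},{"x":0,"y":0,"z":0.0025,"roll":0,"gripper":0.7}]'
```

```text
time: 38.03
position: [460.7, 205.1, 55.8]
orientation: [2.772, 1.443, 0.036]
ft_force: [0.2, -0.4, -1.1]
finger_gap: 22.0
```

```bash
python3 -m inch '[{"x":0,"y":0,"z":0.001,"roll":0,"gripper":0.7},{"x":0,"y":0,"z":0.002,"roll":0,"gripper":0.7},{"x":0,"y":0,"z":0.002,"roll":0,"gripper":0.7}]'
```

```text
time: 38.28
position: [461.8, 205.8, 55.4]
orientation: [2.772, 1.444, 0.041]
ft_force: [-5.8, -0.5, 24.1]
finger_gap: 21.9
```

Contact. I'll release and rise, then pull the arm back to the right for a clear view.

```bash
python3 -m inch '[{"x":0,"y":0,"z":-0.0005,"roll":0,"gripper":0.7},{"x":0,"y":0,"z":-0.0005,"roll":0,"gripper":0.4},{"x":0,"y":0,"z":-0.0005,"roll":0,"gripper":0.2},{"x":0,"y":0,"z":-0.0005,"roll":0,"gripper":0},{"x":0,"y":0,"z":-0.0005,"roll":0,"gripper":-0.2},{"x":0,"y":0,"z":-0.0005,"roll":0,"gripper":-0.2},{"x":0,"y":0,"z":-0.0005,"roll":0,"gripper":-0.2},{"x":0,"y":0,"z":-0.0005,"roll":0,"gripper":-0.2},{"x":0,"y":0,"z":-0.02,"roll":0,"gripper":-0.2},{"x":0,"y":0,"z":-0.05,"roll":0,"gripper":-0.2},{"x":0,"y":0,"z":-0.08,"roll":0,"gripper":-0.2},{"x":0,"y":0,"z":-0.11,"roll":0,"gripper":-0.2},{"x":0,"y":0,"z":-0.14,"roll":0,"gripper":-0.2},{"x":0,"y":0,"z":-0.15,"roll":0,"gripper":-0.2}]'
python3 -c "
from h import *
plan(440,-300,220);plan(205,-455,240);snap('side','s28',s=1.5)"
```

```text
time: 39.45
position: [458.3, 206.7, 209.4]
orientation: [2.772, 1.444, 0.048]
ft_force: [1.8, 1.7, -0.0]
finger_gap: 51.2
d [-0.4255  0.2757 -0.0111] roll 0.0 n 12.162335997165444 jaw -35.0 pos [458.3 206.7 209.4] tilt -0.9994 j [ 0.43  0.19 -0.11  1.23 -0.01  2.61] gap 51.2 F [ 1.8  1.7 -0. ] t 39.45
d [-0.6867  0.1727 -0.0393] roll 0.0 n 17.007588121829613 jaw -35.0 pos [458.3 206.7 209.4] tilt -0.9994 j [ 0.43  0.19 -0.11  1.23 -0.01  2.61] gap 51.2 F [ 1.8  1.7 -0. ] t 39.45
```

View pics/s28.png

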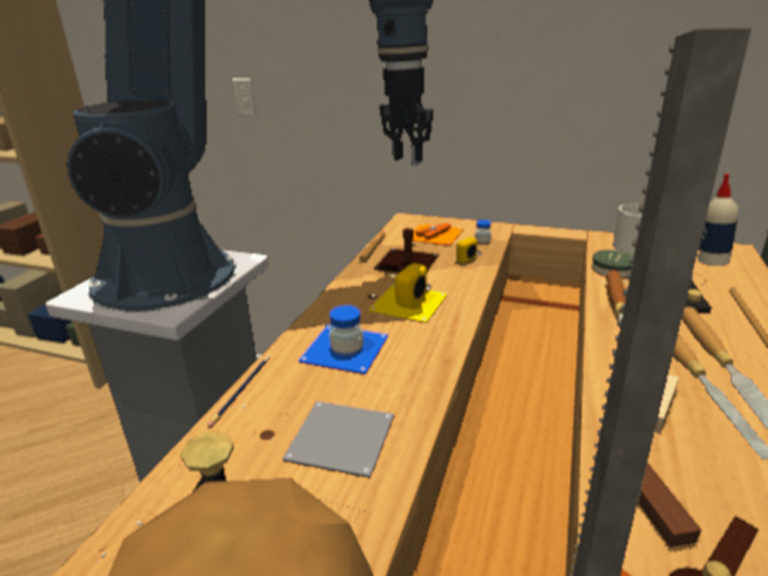

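```bash
python3 -m inch '[{"x":-0.03,"y":0.02,"z":-0.005,"roll":0,"gripper":-0.2},{"x":-0.426,"y":0.276,"z":-0.02,"roll":0,"gripper":-0.2},{"x":-0.426,"y":0.276,"z":-0.02,"roll":0,"gripper":-0.2},{"x":-0.426,"y":0.276,"z":-0.02,"roll":0,"gripper":-0.2},{"x":-0.426,"y":0.276,"z":-0.02,"roll":0,"gripper":-0.2},{"x":-0.426,"y":0.276,"z":-0.02,"roll":0,"gripper":-0.2},{"x":-0.426,"y":0.276,"z":-0.02,"roll":0,"gripper":-0.2},{"x":-0.426,"y":0.276,"z":-0.02,"roll":0,"gripper":-0.2},{"x":-0.426,"y":0.276,"z":-0.02,"roll":0,"gripper":-0.2},{"x":-0.426,"y":0.276,"z":-0.02,"roll":0,"gripper":-0.2},{"x":-0.426,"y":0.276,"z":-0.02,"roll":0,"gripper":-0.2},{"x":-0.426,"y":0.276,"z":-0.02,"roll":0,"gripper":-0.2},{"x":-0.65,"y":0.19,"z":-0.03,"roll":0,"gripper":-0.2},{"x":-0.65,"y":0.19,"z":-0.03,"roll":0,"gripper":-0.2},{"x":-0.65,"y":0.19,"z":-0.03,"roll":0,"gripper":-0.2},{"x":-0.65,"y":0.19,"z":-0.03,"roll":0,"gripper":-0.2},{"x":-0.65,"y":0.19,"z":-0.03,"roll":0,"gripper":-0.2},{"x":-0.65,"y":0.19,"z":-0.03,"roll":0,"gripper":-0.2},{"x":-0.65,"y":0.19,"z":-0.03,"roll":0,"gripper":-0.2},{"x":-0.65,"y":0.19,"z":-0.03,"roll":0,"gripper":-0.2}]'
python3 - <<'E'
from h import *
snap('top','t29',s=1.5)
crop('t29','t29a',(120,125,290,235),4.6)
crop('t29','t29b',(250,125,420,235),4.6)
E
```

```text
time: 41.17
position: [239.1, -435.5, 230.7]
orientation: [2.775, 1.439, 0.049]
ft_force: [1.0, 1.1, 0.3]
finger_gap: 51.0
```

View pics/t29a.png

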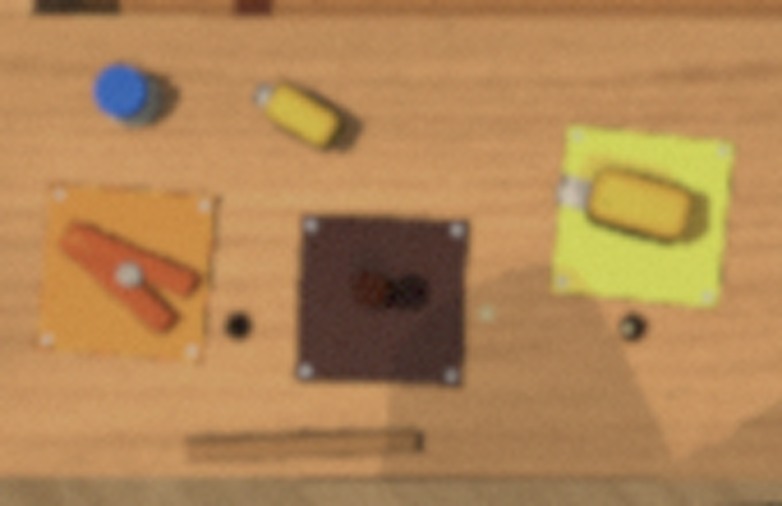

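View pics/t29b.png

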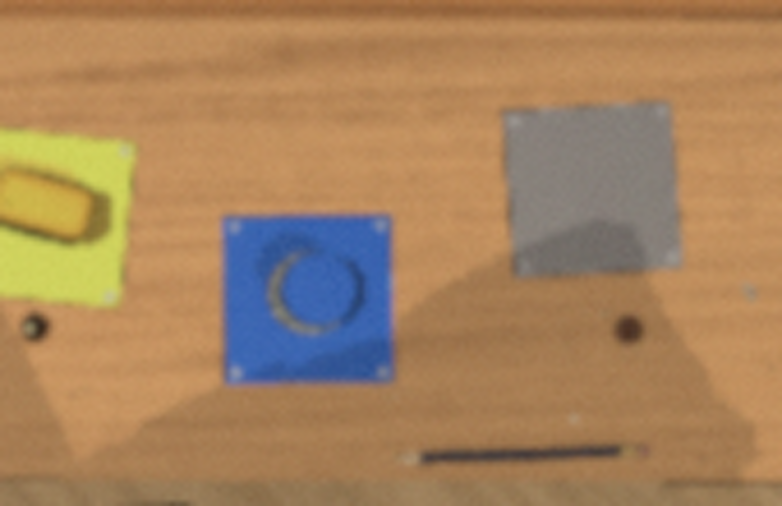

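```bash
python3 - <<'E'
from h import *
A=lambda p:(120+p[0]/4.6-.4,125+p[1]/4.6-.4); B=lambda p:(250+p[0]/4.6-.4,125+p[1]/4.6-.4)
def q(n,f,p,z,m,off=(0,0)):
    w=px2w('top',*f(p),z)[:2]+off;print(n,w.round(1),(w-m).round(1),np.linalg.norm(w-m).round(1))
q('tape',A,(641,206),67,(513.7,35.1));q('dog',A,(373,290),75,(458.9,206.1));q('jar',B,(321,288),67,(460.6,-135.9))
q('pin',A,(128,274),23,(476.5,373.3),6*np.array([.56,.83]))
print(env.sense()['time'])
E
python3 -c "
from h import *
crop('t29','t30',(220,150,280,195),12)"
```

```text
tape [515.3  36.9] [1.6 1.8] 2.4
dog [461.8 202.8] [ 2.9 -3.3] 4.4
jar [ 464.6 -136.2] [ 4.  -0.3] 4.1
pin [477.4 374. ] [0.9 0.7] 1.2
41.2167
```

View pics/t30.png

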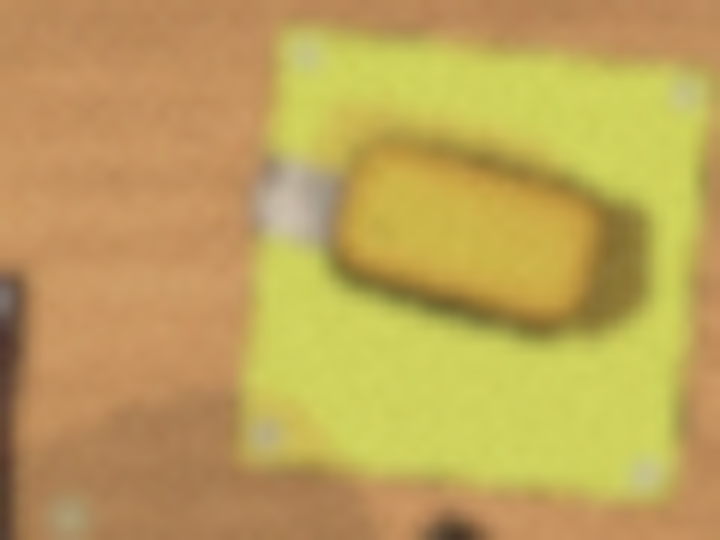

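```bash
python3 -c "
from bench import env
print(env.sign_off())"
```

```text
the job is handed in; nothing more can be done
None
```

All four things are on their own mats and upright, and I handed the job in at about 41 s. The hand-in gives no verdict.

I did two swaps using the grey mat as the spare place. The clamp went to grey, the large jar to blue and the clamp on to orange. Then the dog went to grey, the large tape measure to yellow and the dog on to brown.

**Last check, from the top picture:** distance of each thing from its mat's centre, where the limit is 15 mm and the camera is good to about 2 mm:

| Thing | Distance from mat centre |
|---|---|
| Tape measure | 2.4 mm |
| Bench dog | 4.4 mm |
| Jar | 4.1 mm |
| Spring clamp | 1.2 mm |

- **Pencil:** it is at the same pixels as at the start.
- **Contact and arm:** every placing showed contact force before release. The arm ended well clear of everything.
- **Small deviations:** on its second grasp the clamp was held at 33 mm, where its width at the pin is 36 mm. It still set down flat. The tool's tilt had drifted to about 2° by the end, and none of the things looks tilted in the last pictures.

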